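Clear the bottle rack, load the sample jar for the bath, refill the rack

ROBOT

A 6-joint arm with a two-finger parallel gripper is mounted at the origin on a cart in front of the work surface, level with it; the furniture and walls round the work are solid. World frame = base frame: x ahead of the robot, y to its left, z up, the work surface at z = 0. Lengths are in m, angles in rad, forces in N, time in s.
With the tool pointing down it reaches from about 0.25 to 0.725 m from the base axis. Payload 4 kg.
Tool frame: the origin (TCP) lies at the very end of the fingers, on their centre line; the grasp point (between the pads) lies 19 mm behind it (bot.pinch_z is the distance from the TCP to the grasp point, in m); z points along the fingers, x is the direction in which the jaws open and shut, and the axes are right-handed (so a half turn about z gives the same grasp; the last joint's range is limited). The gripper opens to 85 mm and grips with 20 to 120 N. Pads are 22 mm wide; open, the fingers measure 114 mm over their backs; the gripper's body (76 mm by 85 mm) begins 54 mm behind the grasp point. The pads swing forward as they close: fully open they stand 13 mm farther back than shut.
Start: joints at [1.222, 0.241, 0.005, 1.335, 0, 1.571], TCP at [0.171, 0.47, 0.231] pointing down, gripper open.
Joint ranges: [-2.72, 2.72], [-1.05, 1.87], [-1.09, 1.28], [-1.99, 2.15], [-1.42, 1.44], [-3.14, 3.14]. Speed limits (rad/s): [2.79, 2.79, 3.14, 3.14, 3.14, 3.14].

INTERFACE

Orientations are given as a unit quaternion [x, y, z, w].
In Python, from workcell import bot gives the robot as it stands. The module is installed in compiled form; this text tells all that it offers.
- The arm moves only by the shell command python3 -m inch 'ROWS'. ROWS is JSON, a list of rows, each a list of 7 numbers: the shift along the tool's x, y, z scaled (see below), then the turn, a rotation vector about the tool's x, y, z scaled (see below), then the gripper command: -1 is fully open, 1 is shut, values between are in proportion. In form: [[x, y, z, wx, wy, wz, gripper], ...]. A call has exactly 8 rows; each row shifts and turns the commanded pose from where the row before left it, along the tool's axes as they then stand; what a row does not reach is not made up. The controller multiplies each number of a shift by 2.5 cm and each number of a turn by 180 degrees. A row lasts 1/10 s, in which the tool goes at most 50 mm and 8.59 degrees, less where a joint would pass 70% of its speed; a pose out of reach is approached as far as the arm can. A call with a number of a shift or a turn outside -1 to 1 is refused whole. A call with a gripper value outside its range is refused whole. The fingers move at their own pace and stop on an object; the grip force is fixed at half the most. Time passes only in rows, so rows that do not move let the fingers close, or fill a call up. It gives the time, the measured TCP pose, the force and the opening at its end, in the units of the state.
- bot.get_obs(): the state, without advancing time (a new reading comes with each control period).
- bot.camera(name): name is "side" or "top" or "wrist"; returns (picture, depth): 384x512x3 uint8, blue, green, red; 384x512 float32, m along the optical axis (not along the pixel's ray), 0 where there is no reading.
- bot.get_calibration(name): a dict with "vfov" (degrees; the focal length in pixels is half the picture's height over the tangent of half this angle, whatever the lens; pixels are square), "cx", "cy" (the principal point, pixels), "R" (3x3) and "t" (3): a world point X has camera coordinates R X + t. Camera axes: x right, y down, z forward; pixel columns grow to the right and rows downward; lengths in m; the calibration is good to about 2 mm. The wrist camera is an equidistant fisheye: a pixel r from the principal point sees the ray r / f radians off the axis. A picture is of the moment at which its call begins: read the wrist's pose just before it. get_calibration takes no time and is no camera call; for the wrist camera it gives the pose at the moment of the call.
- bot.job_done(): hands the job in, once; it reports no verdict.
The state is a dict: "clock": time; "joint_pos": joint angles; "joint_vel": joint speeds; "tau": joint torques, N m; "eef_pos": TCP position; "tool_rot": TCP orientation; "ft_force": force on the tool from outside, world axes, zero at the start; "ft_torque": the same for the moment, N m; "grip_width": finger opening in m.
Only numpy, scipy, OpenCV 4.12 (cv2) and the standard library are available. Lean on these libraries where they do the work, as an engineer would, in place of code of your own. Each camera call takes 0.05 s, during which the arm holds its last target.

TASK

The sample jar in the back row of the bottle rack is due in the water bath, but the two bottles and the measuring cylinder hem it in. Stand all three of these on the drying rack over the sink first, then take out the jar and seat it fully down in the empty hole of the low metal jar holder, and after that put the bottles and the cylinder back, each into the very compartment it came from. Keep everything upright, and leave the jar that is already in the holder and the funnel on the drying rack where they are.

Things in the scene. Friction and masses are not known exactly. Their poses are not given: they have to be found in the camera images.
- bottle_rack: fixed grey plastic crate 172x172 mm, 26 high, with 2x2 open square compartments, 79 mm wide, 3 mm walls, floor 6 mm above the worktop, centred at x, y = +-41 mm in its frame; behind it (x = 86 to 92 mm) a thin steel guard 91 mm high. Origin: centre of underside; x towards the guard, z up. At start the jar is in a back compartment (x = +41), bottles and cylinder in the others in any order, all about centred
- drying_rack: drying rack across the sink: steel rods in rubber end strips, 400 (x) by 286 (y) mm, fixed; things stand on it 10 mm above the worktop, as on a flat solid board, within 185 mm (x) and 135 mm (y) of its centre. Origin: its centre at worktop height; z up. A funnel stands at its left (about x -40, y +88 mm), a beaker on its far part (about x +135, y -60 mm)
- free_hole (a point): centre of the jar holder's empty hole, at the top of its upper plate, 30 mm above the worktop. The holder: fixed metal carrier 190x96 mm, 34 mm high at its corner nuts; two 70 mm holes in a row, 92 mm apart; a jar in a hole stands on the lower plate, 8 mm above the worktop. x points along the row to the other hole, taken by another jar; z up
- jar_a_mid (a point): sample jar to be fetched: clear jar with wide blue screw lid, 65 mm high; body 56 mm diameter, lid 59 mm diameter (its top 16 mm); 0.1 kg. It is the only jar in the bottle rack. Position given is its centre, half-way up; z axis up.
- amber_bottle_mid (a point): large brown bottle with dark screw cap, 138 mm high; treat it as a cylinder of 66 mm diameter up to 130 mm; 0.36 kg. Position given is its centre, half-way up; z axis up.
- reagent_bottle_mid (a point): smaller clear bottle with blue screw cap, 108 mm high; treat it as a cylinder of 56 mm diameter up to 100 mm; 0.26 kg. Position given is its centre, half-way up; z axis up.
- cylinder_50_mid (a point): measuring cylinder: narrow white tube of 30 mm diameter, 197 mm high, on a blue hexagonal foot 53 x 62 mm, 12 mm high; 0.09 kg; grasp the tube, high up. Position given is its centre, half-way up; z axis up.
- jar_c_mid (a point): bystander: a sample jar like the other, standing in the taken hole of the jar holder, its top 73 mm above the worktop; to be left there. Position given is its centre, half-way up; z axis up.
- funnel_mid (a point): bystander: white funnel standing on its 68 mm rim near the left edge of the drying rack, 66 mm high. Position given is its centre, half-way up; z axis up.

How it is judged:
By the outcome, as a careful person would: the job done as asked, in the order asked, and still so for the second after the job is handed in, with the robot touching nothing.
It also fails if it takes over 141 s, if anything falls off the work surface, if the arm or the gripper's body presses on something with over 40 N, if the wrist force passes 120 N, or if a joint passes its speed limit or range.

## Working session

There is one attempt and no reset: what is moved stays moved. The work goes in short steps, Python scripts to look and compute and a shell command to move; the robot and the scene stay as the last step left them, time stands still between calls to the robot, and variables do not carry over. Pictures are saved under pics/ and viewed, and the job is handed in when it is done.

```bash
ls; mkdir -p pics
cat > h.py <<'E'
import numpy as np, cv2
from workcell import bot
def snap(n,f):
    o=bot.get_obs(); c=bot.get_calibration(n); im,d=bot.camera(n)
    cv2.imwrite('pics/'+f+'.png',im); np.savez('pics/'+f+'.npz',im=im,d=d,R=c['R'],t=c['t'],v=c['vfov'],cx=c['cx'],cy=c['cy'],n=n)
    return im,d,c
def load(f):
    z=np.load('pics/'+f+'.npz'); return z
def world(z):
    d=z['d'];H,W=d.shape;f=H/2/np.tan(np.radians(float(z['v']))/2)
    u,v=np.meshgrid(np.arange(W),np.arange(H));x=(u-z['cx'])/f;y=(v-z['cy'])/f
    if str(z['n'])=='wrist':
        r=np.hypot(x,y)+1e-9; k=np.tan(r)/r; x=x*k;y=y*k
    P=np.stack([x*d,y*d,d],-1)
    P=(P-z['t'])@z['R']
    P[d==0]=np.nan
    return P
def proj(z,X):
    f=z['d'].shape[0]/2/np.tan(np.radians(float(z['v']))/2)
    p=np.atleast_2d(X)@z['R'].T+z['t']
    if str(z['n'])=='wrist':
        rr=np.hypot(p[:,0],p[:,1]);th=np.arctan2(rr,p[:,2]);k=th/(rr+1e-9)
        return np.stack([z['cx']+f*p[:,0]*k,z['cy']+f*p[:,1]*k],-1)
    return np.stack([z['cx']+f*p[:,0]/p[:,2],z['cy']+f*p[:,1]/p[:,2]],-1)
E
python3 - <<'E'
from h import *
for n in('top','side','wrist'):
    im,d,c=snap(n,n+'0'); print(n,c)
print(bot.get_obs(),bot.pinch_z)
E
```

```text
pics
top {'vfov': 53.82470370179145, 'cx': 247.98425273353078, 'cy': 195.62251908303404, 'R': array([[ 2.32544027e-03, -9.99850757e-01, -1.71188953e-02],
       [-9.93027297e-01, -2.91220525e-04, -1.17884277e-01],
       [ 1.17861699e-01,  1.72736632e-02, -9.92879771e-01]]), 't': array([0.00820725, 0.54830916, 1.10083441])}
side {'vfov': 45.90596513684218, 'cx': 256.56510027041634, 'cy': 179.95093522338593, 'R': array([[-0.97165216, -0.23636677,  0.00477731],
       [-0.11384931,  0.45010866, -0.88568647],
       [ 0.20719654, -0.86112307, -0.46425925]]), 't': array([0.55107294, 0.15405684, 0.9612938 ])}
wrist {'vfov': 65.70646984690485, 'cx': 249.39084561179868, 'cy': 197.46949564912782, 'R': array([[ 0.34230733,  0.93958571, -0.00209129],
       [ 0.90307816, -0.32839095,  0.27678372],
       [ 0.25937526, -0.0966337 , -0.96092997]]), 't': array([-0.49885917, -0.0353211 ,  0.37929034])}
{'clock': 0.15, 'joint_pos': array([ 1.22202228e+00,  2.41219072e-01,  4.03939059e-03,  1.33519743e+00,
       -1.44891072e-05,  1.57083320e+00]), 'joint_vel': array([ 0.00131284, -0.00185693,  0.00389081,  0.00011612, -0.00189557,
       -0.00116705]), 'tau': array([-2.12899631e-04, -3.72635329e+01,  2.52638268e+01,  1.24238193e-02,
        1.06968284e-05,  7.80354384e-06]), 'eef_pos': array([0.17071469, 0.4694481 , 0.23063006]), 'tool_rot': array([ 8.19078666e-01,  5.73680672e-01, -6.43220854e-04,  4.59390625e-04]), 'ft_force': array([ 0.55084853, -0.00448718,  0.06886036]), 'ft_torque': array([-0.00753539, -0.01473526,  0.02902276]), 'grip_width': 0.08523759265781647} 0.0187
```

View pics/top0.png

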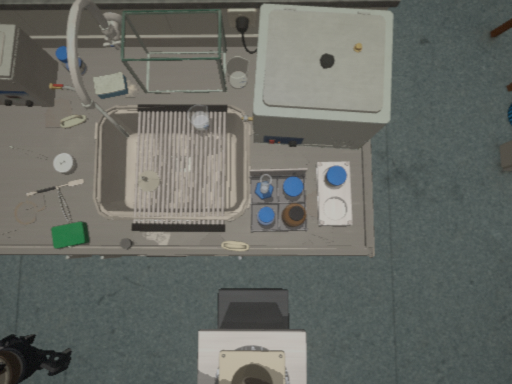

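View pics/side0.png

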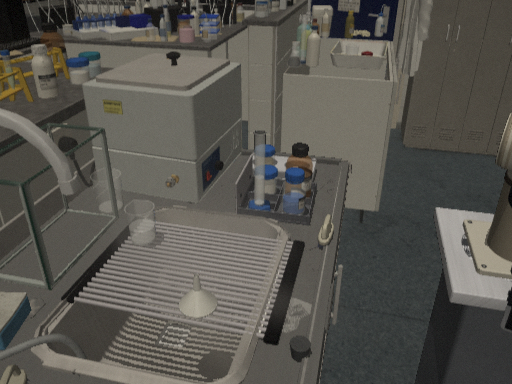

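View pics/wrist0.png

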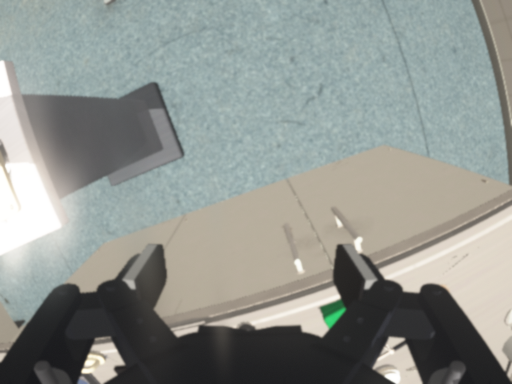

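Top view: the rack is at px (250-307, 170-232). The cylinder is back-left (264,188), the jar back-right (293,187), the reagent bottle front-left (266,216) and the amber bottle front-right (294,216). The holder is at (335,195) with its free hole at (335,209), and the funnel is at (150,184). The side view agrees, with the beaker at (142,225). The wrist only sees the cart and floor.

Run:
```python
from h import *
for n,(a,b,c,d) in {'top0':(90,95,370,255),'side0':(40,110,350,370)}.items():
    z=load(n); s=800/(c-a); s=min(s,600/(d-b))
    cv2.imwrite('pics/%s_c.png'%n,cv2.resize(z['im'][b:d,a:c],None,fx=s,fy=s,interpolation=cv2.INTER_CUBIC)); print(s)
z=load('top0');P=world(z)
for u,v in [(264,188),(264,182),(293,187),(266,216),(294,216),(294,210),(336,175),(335,209),(320,165),(320,222),(351,165),(351,222),(150,184),(200,120),(252,171),(305,171),(251,231),(306,231),(280,202),(180,108),(180,228),(137,108),(226,108),(133,228),(224,228),(180,170),(310,240)]: print((u,v),P[v,u].round(3))
```

```text
2.857142857142857
2.3076923076923075
(264, 188) [ 0.557 -0.037  0.133]
(264, 182) [ 0.58  -0.038  0.091]
(293, 187) [ 0.569 -0.122  0.073]
(266, 216) [ 0.482 -0.042  0.115]
(294, 216) [ 0.48  -0.116  0.145]
(294, 210) [ 0.496 -0.116  0.145]
(336, 175) [ 0.604 -0.246  0.073]
(335, 209) [ 0.51  -0.255  0.009]
(320, 165) [ 0.641 -0.208  0.033]
(320, 222) [ 0.47  -0.204  0.035]
(351, 165) [ 0.648 -0.31  -0.003]
(351, 222) [ 0.47  -0.297  0.03 ]
(150, 184) [0.584 0.305 0.031]
(200, 120) [0.778 0.155 0.047]
(252, 171) [ 0.615 -0.003  0.077]
(305, 171) [ 0.619 -0.16   0.055]
(251, 231) [ 0.443 -0.     0.027]
(306, 231) [ 0.444 -0.167  0.002]
(280, 202) [ 0.53  -0.087  0.025]
(180, 108) [0.828 0.224 0.012]
(180, 228) [0.452 0.216 0.009]
(137, 108) [0.829 0.36  0.011]
(226, 108) [0.83  0.079 0.006]
(133, 228) [0.452 0.358 0.013]
(224, 228) [0.452 0.082 0.007]
(180, 170) [ 0.663  0.254 -0.163]
(310, 240) [ 0.417 -0.179  0.   ]
```

View pics/top0_c.png

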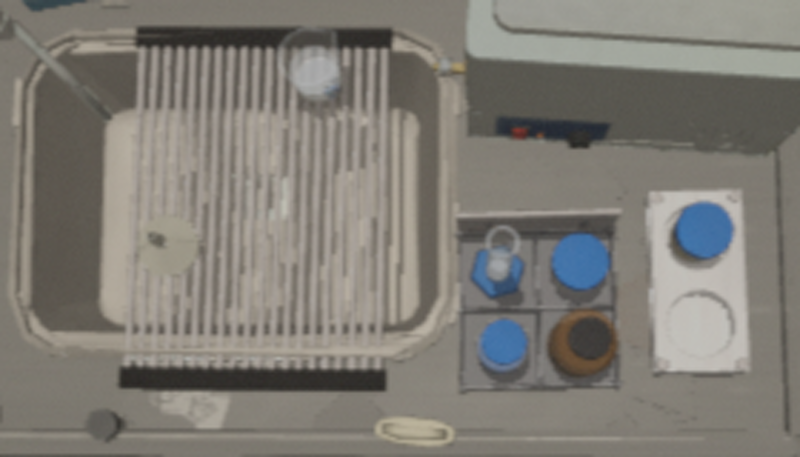

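View pics/side0_c.png

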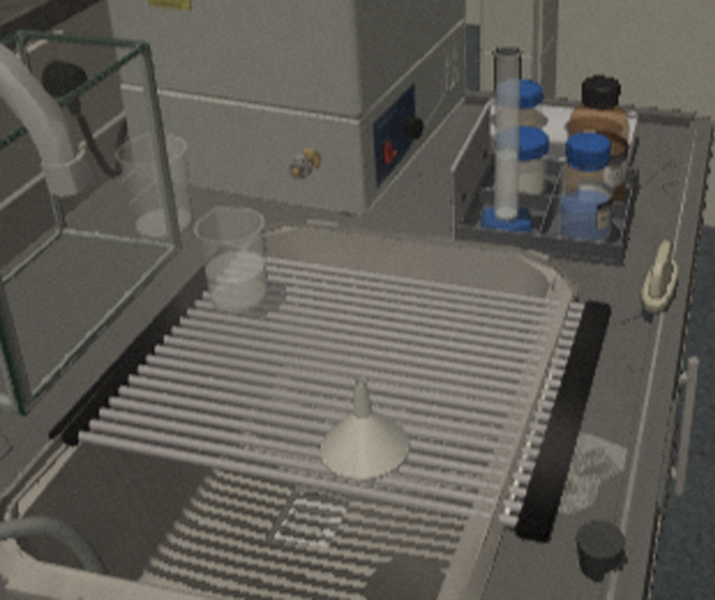

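```bash
cat >> h.py <<'E'
from scipy.spatial.transform import Rotation as Ro
def yaw(o=None):
    o=o or bot.get_obs(); m=Ro.from_quat(o['tool_rot']).as_matrix(); return np.degrees(np.arctan2(m[1,0],m[0,0])),m
def plan(x,y,z,psi=None):
    """units (25mm) along present tool axes and turn needed (units of 180deg) to TCP target"""
    o=bot.get_obs(); a,m=yaw(o); d=np.array([x,y,z])-o['eef_pos']
    print('tcp',o['eef_pos'].round(4),'yaw',round(a,2),'tilt',np.degrees(m[:2,2]).round(2),'w',round(o['grip_width'],4),'F',o['ft_force'].round(1),'t',round(o['clock'],2),'q',o['joint_pos'].round(2))
    print('units now-axes',(m.T@d/0.025).round(3))
    if psi is not None:
        w=(a-psi+90)%180-90; p=np.radians(a-w)
        print('turn total units wz',round(w/180,4),'rows>=',abs(w)/8.59); m2=np.array([[np.cos(p),np.sin(p),0],[np.sin(p),-np.cos(p),0],[0,0,-1]])
        print('units after-turn axes',(m2.T@d/0.025).round(3))
E
python3 - <<'E'
from h import *
o=bot.get_obs();c=bot.get_calibration('wrist'); a,m=yaw(o)
C=-c['R'].T@c['t']; print('cam in tool',(m.T@(C-o['eef_pos'])).round(3),'cam axes in tool',(m.T@c['R'].T).round(2))
plan(0.52,-0.05,0.33,0)
z=load('top0');P=world(z)
for u in (260,275,290,320,340,360): 
    print(u,[P[v,u].round(3).tolist() for v in (138,144,150,160)])
E
```

```text
cam in tool [-0.    -0.071 -0.143] cam axes in tool [[ 1.   -0.   -0.  ]
 [ 0.    0.96  0.28]
 [ 0.   -0.28  0.96]]
tcp [0.1707 0.4694 0.2306] yaw 70.01 tilt [-0.03 -0.09] w 0.0852 F [ 0.6 -0.   0.1] t 0.15 q [ 1.22  0.24  0.    1.34 -0.    1.57]
units now-axes [-14.758  20.232  -3.951]
turn total units wz 0.389 rows>= 8.150710906632277
units after-turn axes [13.971 20.778 -3.975]
260 [[0.715, -0.027, 0.07], [0.715, -0.028, 0.001], [0.697, -0.028, -0.003], [0.664, -0.028, -0.001]]
275 [[0.71, -0.07, 0.086], [0.71, -0.074, 0.017], [0.696, -0.075, -0.002], [0.664, -0.074, 0.0]]
290 [[0.708, -0.113, 0.096], [0.695, -0.114, 0.078], [0.695, -0.121, 0.002], [0.664, -0.121, 0.001]]
320 [[0.702, -0.195, 0.114], [0.702, -0.206, 0.049], [0.696, -0.215, -0.001], [0.663, -0.214, 0.001]]
340 [[0.696, -0.247, 0.135], [0.697, -0.262, 0.067], [0.695, -0.276, 0.002], [0.663, -0.275, 0.004]]
360 [[0.693, -0.298, 0.148], [0.694, -0.317, 0.079], [0.696, -0.339, -0.002], [0.664, -0.338, -0.002]]
```

Run:
```python
from h import *
plan(0.48,-0.03,0.36,45)
```

```text
tcp [0.1707 0.4694 0.2306] yaw 70.01 tilt [-0.03 -0.09] w 0.0852 F [ 0.6 -0.   0.1] t 0.15 q [ 1.22  0.24  0.    1.34 -0.    1.57]
units now-axes [-14.555  18.455  -5.152]
turn total units wz 0.139 rows>= 2.9120613140828016
units after-turn axes [-5.379 22.874 -5.175]
```

```bash
python3 -m inch '[[0,0,-1,0,0,0.035,-1],[0,0,-1,0,0,0.035,-1],[0,0,-1,0,0,0.035,-1],[0,0,-1,0,0,0.034,-1],[0,0.5,-1,0,0,0,-1],[0,1,0,0,0,0,-1],[0,1,0,0,0,0,-1],[0,1,0,0,0,0,-1]]' && python3 -m inch '[[-0.5,1,0,0,0,0,-1],[-0.5,1,0,0,0,0,-1],[-0.5,1,0,0,0,0,-1],[-0.5,1,0,0,0,0,-1],[-0.5,1,0,0,0,0,-1],[-0.5,1,0,0,0,0,-1],[-0.5,1,0,0,0,0,-1],[-0.5,1,0,0,0,0,-1]]' && python3 -m inch '[[-0.5,1,0,0,0,0,-1],[-0.4,1,0,0,0,0,-1],[-0.4,1,0,0,0,0,-1],[0,1,0,0,0,0,-1],[0,1,0,0,0,0,-1],[0,1,0,0,0,0,-1],[0,1,0,0,0,0,-1],[0,1,0,0,0,0,-1]]'
python3 - <<'E'
from h import *
plan(0.48,-0.03,0.36,45)
E
```

```text
clock: 0.95
eef_pos: [0.2332, 0.4074, 0.3562]
tool_rot: [0.924, 0.383, -0.0, 0.0]
ft_force: [0.4, -0.4, 0.4]
grip_width: 0.0852
clock: 1.75
eef_pos: [0.3034, 0.1947, 0.3561]
tool_rot: [0.924, 0.383, -0.0, 0.0]
ft_force: [0.6, -0.6, 0.6]
grip_width: 0.0853
clock: 2.55
eef_pos: [0.4223, 0.0306, 0.3561]
tool_rot: [0.924, 0.383, -0.0, -0.0]
ft_force: [1.0, 0.0, -0.1]
grip_width: 0.0853
tcp [0.4223 0.0306 0.3561] yaw 44.98 tilt [-0.03  0.  ] w 0.0853 F [ 1.   0.  -0.1] t 2.55 q [0.07 0.07 0.12 1.62 0.   0.86]
units now-axes [-0.081  3.345 -0.159]
turn total units wz -0.0001 rows>= 0.0022257489590242663
units after-turn axes [-0.082  3.345 -0.158]
```

```bash
python3 -m inch '[[0,1,0,0,0,0,-1],[0,1,0,0,0,0,-1],[0,0.5,0,0,0,0,-1],[0,0,0,0,0,0,-1],[0,0,0,0,0,0,-1],[0,0,0,0,0,0,-1],[0,0,0,0,0,0,-1],[0,0,0,0,0,0,-1]]'
python3 - <<'E'
from h import *
plan(0.48,-0.03,0.36,45)
snap('wrist','w1')
z=load('w1'); cv2.imwrite('pics/w1b.png',cv2.resize(z['im'],(768,576),interpolation=cv2.INTER_CUBIC))
E
```

```text
clock: 3.35
eef_pos: [0.4657, -0.0122, 0.3567]
tool_rot: [0.924, 0.383, 0.0, 0.0]
ft_force: [-0.8, 0.3, -1.2]
grip_width: 0.0856
tcp [ 0.4657 -0.0122  0.3567] yaw 45.05 tilt [0.03 0.01] w 0.0856 F [-0.8  0.3 -1.2] t 3.35 q [-0.03  0.15  0.22  1.64  0.    0.76]
units now-axes [-0.1    0.91  -0.133]
turn total units wz 0.0003 rows>= 0.006265620015293842
units after-turn axes [-0.1    0.91  -0.134]
```

View pics/w1b.png

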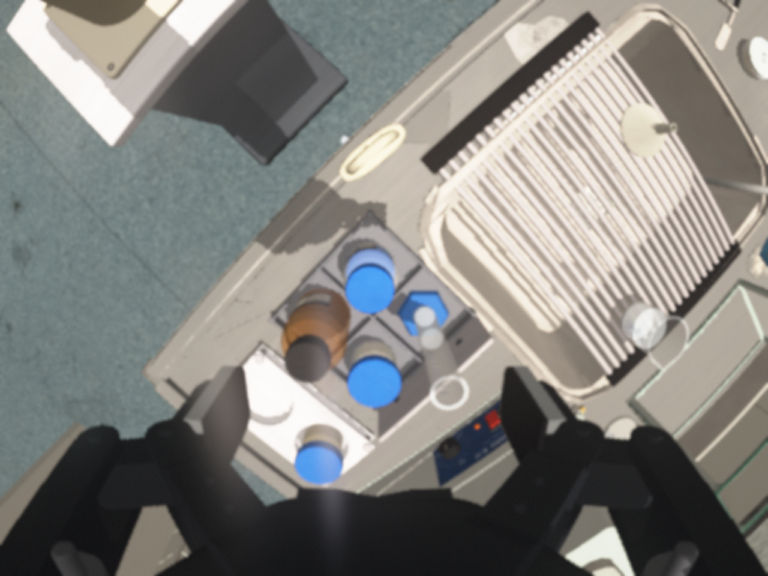

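Wrist view (×1.5): reagent cap (370,288), amber cap (307,357), jar lid (374,382), cylinder foot (423,310) with its rim at (450,391), holder hole (268,400), other jar's lid (318,462), and funnel (645,130).

```bash
cat > m.py <<'E'
from h import *
import sys
def fitc(p):
    A=np.c_[2*p,np.ones(len(p))]; s=np.linalg.lstsq(A,(p**2).sum(1),rcond=None)[0]; return s[:2],np.sqrt(s[2]+s[:2]@s[:2])
def cap(z,P,guess,h,rmax=0.04,tol=0.006):
    m=(abs(P[...,2]-h)<tol)&(np.hypot(P[...,0]-guess[0],P[...,1]-guess[1])<rmax)
    if m.sum()<8: return None
    m=m.astype(np.uint8); n,l,st,ce=cv2.connectedComponentsWithStats(m); k=1+st[1:,4].argmax(); m=(l==k)
    p=P[m][:,:2]; hull=cv2.convexHull(p.astype(np.float32))[:,0]
    (cx,cy),r=cv2.minEnclosingCircle(p.astype(np.float32))
    return len(p),np.round(p.mean(0),4),np.round((cx,cy),4),round(r,4),round(float(np.median(P[m][:,2])),4)
E
python3 - <<'E'
from m import *
for n in('top0','w1'):
    z=load(n);P=world(z);print(n)
    for k,g,h in [('jar_a',(.57,-.12),.071),('reag',(.49,-.04),.114),('amber',(.49,-.12),.144),('jar_c',(.6,-.25),.073),('funnel_low',(.6,.308),.02),('foot',(.57,-.04),.018),('tubetop',(.57,-.04),.203)]:
        print(k,cap(z,P,g,h))
z=load('w1');P=world(z)
for u,v in [(423,310),(450,391),(370,288),(307,357),(374,382),(268,400),(318,462),(645,130)]:
    print((u,v),P[int(v/1.5),int(u/1.5)].round(3))
# rack pts
for n in('top0','w1'):
    z=load(n);P=world(z)
    m=(abs(P[...,2]-.026)<.006)&(P[...,0]>.42)&(P[...,0]<.64)&(P[...,1]>-.19)&(P[...,1]<.03)
    p=P[m]; print(n,m.sum(),cv2.minAreaRect((p[:,:2]*1000).astype(np.float32)), np.percentile(p[:,:2],[1,99],axis=0).round(4))
    m=(abs(P[...,2]-.085)<.012)&(P[...,0]>.59)&(P[...,0]<.66)&(P[...,1]>-.19)&(P[...,1]<.03)
    p=P[m]; print('guard',m.sum(),cv2.minAreaRect((p[:,:2]*1000).astype(np.float32)) if m.sum()>3 else 0)
    m=(abs(P[...,2]-.030)<.005)&(P[...,0]>.42)&(P[...,0]<.67)&(P[...,1]>-.33)&(P[...,1]<-.19)
    p=P[m]; print('holder',m.sum(),cv2.minAreaRect((p[:,:2]*1000).astype(np.float32)),np.median(p[:,2]))
    m=(abs(P[...,2]-.010)<.008)&(P[...,0]>.40)&(P[...,0]<.9)&(P[...,1]>.06)&(P[...,1]<.4)
    im=np.zeros(m.shape,np.uint8); im[m]=255; cv2.imwrite('pics/dr_%s.png'%n,im)
E
```

```text
top0
jar_a (311, array([ 0.5723, -0.1203]), array([ 0.5724, -0.1202]), 0.0294, 0.0707)
reag (198, array([ 0.4875, -0.0411]), array([ 0.4878, -0.0413]), 0.0224, 0.1139)
amber (178, array([ 0.489 , -0.1214]), array([ 0.4893, -0.1219]), 0.0202, 0.1439)
jar_c (316, array([ 0.6039, -0.2455]), array([ 0.6043, -0.2464]), 0.0296, 0.0727)
funnel_low (163, array([0.5952, 0.3099]), array([0.5978, 0.3151]), 0.0337, 0.0201)
foot (148, array([ 0.5635, -0.0359]), array([ 0.5686, -0.0371]), 0.0284, 0.0175)
tubetop (47, array([ 0.571 , -0.0375]), array([ 0.57  , -0.0376]), 0.0151, 0.2021)
w1
jar_a (933, array([ 0.5707, -0.1178]), array([ 0.5717, -0.119 ]), 0.0298, 0.0709)
reag (828, array([ 0.4863, -0.0391]), array([ 0.4865, -0.0398]), 0.0226, 0.114)
amber (667, array([ 0.4877, -0.1192]), array([ 0.4884, -0.1207]), 0.0205, 0.144)
jar_c (672, array([ 0.6019, -0.243 ]), array([ 0.6034, -0.2444]), 0.0299, 0.0729)
funnel_low (363, array([0.5896, 0.3057]), array([0.5968, 0.3172]), 0.0333, 0.02)
foot (451, array([ 0.5619, -0.0329]), array([ 0.5687, -0.0355]), 0.0286, 0.0178)
tubetop (273, array([ 0.5708, -
[... 417 characters left out ...]
1725151538848877) [[ 0.4459 -0.1641]
 [ 0.6185  0.0031]]
guard 150 ((606.2516479492188, -76.46620178222656), (29.788938522338867, 163.45945739746094), 0.4842541217803955)
holder 1154 ((557.5931396484375, -247.77627563476562), (188.59625244140625, 96.87211608886719), 0.7500501871109009) 0.029849374877589062
w1 1267 ((530.1260986328125, -78.5751724243164), (174.75587463378906, 171.2642364501953), 1.7088416814804077) [[ 0.4435 -0.1626]
 [ 0.6174  0.0068]]
guard 512 ((608.5772094726562, -75.7807846069336), (23.418285369873047, 167.4973907470703), 0.9118378162384033)
holder 1948 ((557.642578125, -247.08688354492188), (190.95858764648438, 99.0970687866211), 0.9887994527816772) 0.030002232621443047
```

```bash
python3 -m inch '[[0.75,1,0,0,0,0,-1],[0.75,1,0,0,0,0,-1],[0.75,1,0,0,0,0,-1],[0,0.65,0,0,0,0,-1],[0,0,1,0,0,0,-1],[0,0,1,0,0,0,-1],[0,0,0,0,0,0,-1],[0,0,0,0,0,0,-1]]'
python3 - <<'E'
from h import *
plan(0.570,-0.037,0.141,45)
snap('wrist','w2')
E
```

```text
clock: 4.2
eef_pos: [0.57, -0.0373, 0.3065]
tool_rot: [0.924, 0.383, -0.0, -0.0]
ft_force: [-0.5, -0.8, 0.7]
grip_width: 0.0856
tcp [ 0.57   -0.0373  0.3065] yaw 45.01 tilt [-0.05  0.  ] w 0.0856 F [-0.5 -0.8  0.7] t 4.2 q [-0.07  0.37  0.38  1.58 -0.    0.72]
units now-axes [ 1.200e-02 -4.000e-03  6.621e+00]
turn total units wz 0.0001 rows>= 0.001319569895853249
units after-turn axes [ 0.007 -0.009  6.621]
```

View pics/w2.png

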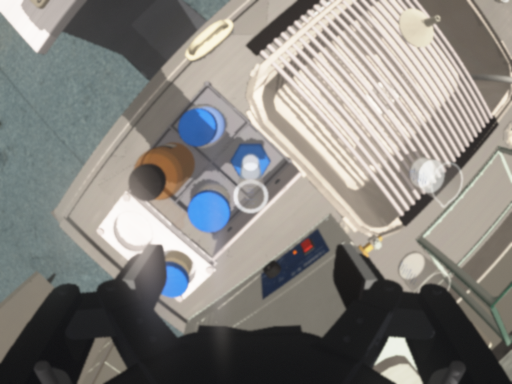

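The cylinder rim at (251,196) is on the jaw centre line (cx 249), so I'm going down.

```bash
python3 -m inch '[[0,0,1,0,0,0,-1],[0,0,1,0,0,0,-1],[0,0,1,0,0,0,-1],[0,0,1,0,0,0,-1],[0,0,1,0,0,0,-1],[0,0,1,0,0,0,-1],[0,0,0.6,0,0,0,-1],[0,0,0,0,0,0,-1]]' && python3 -m inch '[[0,0,0,0,0,0,1],[0,0,0,0,0,0,1],[0,0,0,0,0,0,1],[0,0,0,0,0,0,1],[0,0,0,0,0,0,1],[0,0,0,0,0,0,1],[0,0,0,0,0,0,1],[0,0,0,0,0,0,1]]'
python3 - <<'E'
from m import *
plan(0.570,-0.037,0.141,45)
z=load('w2');P=world(z)
for k,g,h in [('jar_a',(.57,-.12),.071),('reag',(.49,-.04),.114),('amber',(.49,-.12),.144),('jar_c',(.6,-.25),.073),('tubetop',(.57,-.04),.203)]:
        print(k,cap(z,P,g,h))
E
```

```text
clock: 5.05
eef_pos: [0.5699, -0.0373, 0.1407]
tool_rot: [0.924, 0.383, -0.001, -0.0]
ft_force: [-0.3, -0.3, 0.9]
grip_width: 0.0853
clock: 5.85
eef_pos: [0.5713, -0.0375, 0.1427]
tool_rot: [0.924, 0.383, 0.001, 0.001]
ft_force: [-0.2, 1.0, 6.2]
grip_width: 0.0278
tcp [ 0.5713 -0.0375  0.1427] yaw 45.0 tilt [ 0.16 -0.01] w 0.0278 F [-0.2  1.   6.2] t 5.85 q [-0.07  0.43  0.04  1.18  0.    0.72]
units now-axes [-0.024 -0.052  0.066]
turn total units wz -0.0 rows>= 4.208905207719268e-05
units after-turn axes [-0.023 -0.052  0.067]
jar_a (1385, array([ 0.5716, -0.1178]), array([ 0.5719, -0.1192]), 0.0297, 0.0711)
reag (1165, array([ 0.4876, -0.0392]), array([ 0.487 , -0.0396]), 0.0225, 0.1141)
amber (974, array([ 0.489 , -0.1187]), array([ 0.4886, -0.1202]), 0.0207, 0.1441)
jar_c (626, array([ 0.6102, -0.2382]), array([ 0.6058, -0.2432]), 0.0296, 0.0729)
tubetop (444, array([ 0.5702, -0.037 ]), array([ 0.5697, -0.0364]), 0.0154, 0.203)
```

```bash
python3 -m inch '[[0,0,-0.4,0,0,0,1],[0,0,-0.8,0,0,0,1],[0,0,-0.8,0,0,0,1],[0,0,-0.6,0,0,0,1],[0.2,-0.1,-0.2,0,0,0,1],[0.5,-0.25,0,0,0,0,1],[0.7,-0.35,0,0,0,0,1],[0.7,-0.35,0,0,0,0,1]]'
python3 - <<'E'
from h import *
plan(0.63,0.16,0.145,45)
snap('wrist','w3')
E
```

```text
clock: 6.65
eef_pos: [0.5884, 0.0195, 0.2099]
tool_rot: [0.924, 0.383, -0.001, -0.001]
ft_force: [-0.1, 0.3, -0.8]
grip_width: 0.028
tcp [0.5884 0.0195 0.2099] yaw 44.99 tilt [-0.15  0.01] w 0.028 F [-0.1  0.3 -0.8] t 6.65 q [0.03 0.43 0.22 1.36 0.   0.82]
units now-axes [ 5.153 -2.793  2.592]
turn total units wz -0.0001 rows>= 0.0012605910225679494
units after-turn axes [ 5.149 -2.797  2.596]
```

View pics/w3.png

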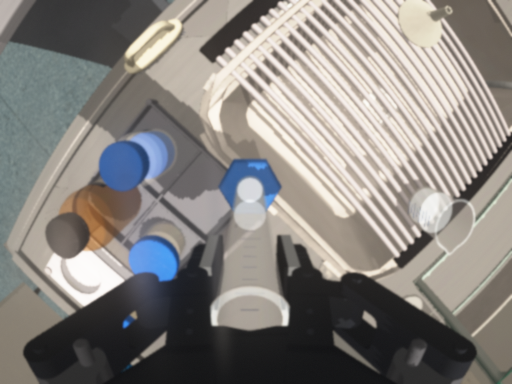

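The cylinder is held upright between the pads, with its foot at (250,185) clear of the crate.

```bash
python3 -m inch '[[0.8,-0.43,0,0,0,0,1],[0.8,-0.43,0,0,0,0,1],[0.8,-0.43,0,0,0,0,1],[0.8,-0.43,0,0,0,0,1],[0.8,-0.43,0,0,0,0,1],[0.7,-0.4,0,0,0,0,1],[0.3,-0.2,0,0,0,0,1],[0,0,0.6,0,0,0,1]]' && python3 -m inch '[[0,0,0.6,0,0,0,1],[0,0,0.6,0,0,0,1],[0,0,0.3,0,0,0,1],[0,0,0.2,0,0,0,1],[0,0,0.1,0,0,0,1],[0,0,0,0,0,0,1],[0,0,0,0,0,0,1],[0,0,0,0,0,0,1]]'
python3 - <<'E'
from h import *
plan(0.63,0.16,0.146,45)
E
```

```text
clock: 7.5
eef_pos: [0.6296, 0.1575, 0.197]
tool_rot: [0.923, 0.384, 0.001, 0.0]
ft_force: [0.6, 0.5, -0.4]
grip_width: 0.0279
clock: 8.3
eef_pos: [0.6291, 0.1552, 0.1521]
tool_rot: [0.924, 0.383, 0.001, 0.0]
ft_force: [-0.4, 0.2, -1.2]
grip_width: 0.0278
tcp [0.6291 0.1552 0.1521] yaw 44.99 tilt [0.08 0.02] w 0.0278 F [-0.4  0.2 -1.2] t 8.3 q [ 0.24  0.58  0.3   1.3  -0.    1.03]
units now-axes [ 0.159 -0.11   0.243]
turn total units wz -0.0001 rows>= 0.0010784454373136455
units after-turn axes [ 0.159 -0.11   0.243]
```

```bash
python3 -m inch '[[0,0,0.05,0,0,0,1],[0,0,0.05,0,0,0,1],[0,0,0.05,0,0,0,1],[0,0,0.05,0,0,0,1],[0,0,0,0,0,0,1],[0,0,0,0,0,0,1],[0,0,0,0,0,0,1],[0,0,0,0,0,0,1]]'
python3 - <<'E'
from h import *
plan(0.63,0.16,0.146,45)
snap('side','s1')
z=load('s1');cv2.imwrite('pics/s1c.png',cv2.resize(z['im'][150:384,40:340],None,fx=2.5,fy=2.5))
E
```

```text
clock: 9.1
eef_pos: [0.6288, 0.1552, 0.1467]
tool_rot: [0.924, 0.383, 0.0, 0.0]
ft_force: [-0.4, -0.8, 2.4]
grip_width: 0.028
tcp [0.6288 0.1552 0.1467] yaw 45.0 tilt [0.03 0.01] w 0.028 F [-0.4 -0.8  2.4] t 9.1 q [ 0.24  0.58  0.29  1.29 -0.    1.03]
units now-axes [ 0.169 -0.101  0.029]
turn total units wz -0.0 rows>= 0.0002539240286590604
units after-turn axes [ 0.169 -0.101  0.029]
```

View pics/s1c.png

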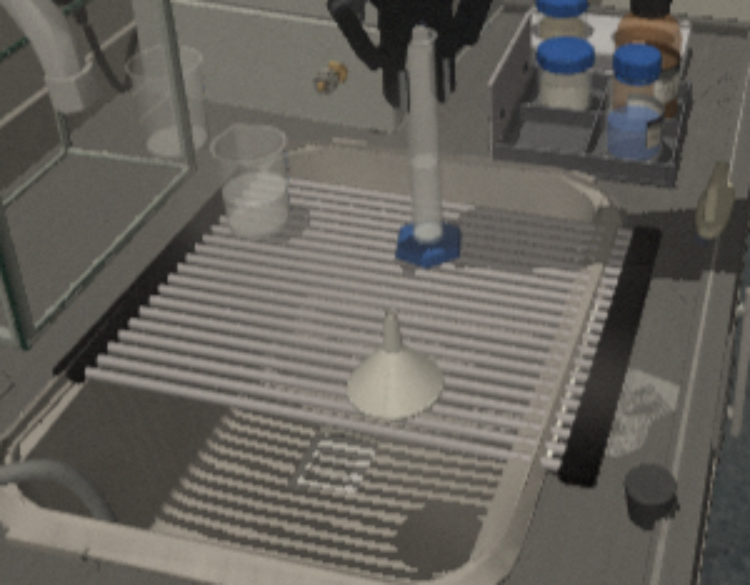

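The cylinder stands on the rods at (428,240) with light contact, 2.4 N. I'm opening the jaws and going up.

```bash
python3 -m inch '[[0,0,0,0,0,0,0.3],[0,0,0,0,0,0,0.1],[0,0,0,0,0,0,-0.2],[0,0,0,0,0,0,-0.5],[0,0,0,0,0,0,-1],[0,0,0,0,0,0,-1],[0,0,0,0,0,0,-1],[0,0,0,0,0,0,-1]]' && python3 -m inch '[[0,0,-1,0,0,0,-1],[0,0,-1,0,0,0,-1],[0,0,-1,0,0,0,-1],[0,0,-1,0,0,0,-1],[-0.5,0.5,0,0,0,0,-1],[-1,1,0,0,0,0,-1],[-1,1,0,0,0,0,-1],[-1,1,0,0,0,0,-1]]'
python3 - <<'E'
from h import *
plan(0.4888,-0.121,0.08,45)
snap('wrist','w4')
E
```

```text
clock: 9.95
eef_pos: [0.6287, 0.1552, 0.1463]
tool_rot: [0.924, 0.383, 0.0, 0.0]
ft_force: [-0.9, 0.1, -0.1]
grip_width: 0.0856
clock: 10.75
eef_pos: [0.6281, 0.0297, 0.2453]
tool_rot: [0.924, 0.383, -0.001, -0.0]
ft_force: [0.9, -0.3, 0.4]
grip_width: 0.0852
tcp [0.6281 0.0297 0.2453] yaw 45.02 tilt [-0.07 -0.02] w 0.0852 F [ 0.9 -0.3  0.4] t 10.75 q [ 0.05  0.5   0.43  1.49 -0.    0.83]
units now-axes [-8.194  0.324  6.621]
turn total units wz 0.0001 rows>= 0.0018673943037143684
units after-turn axes [-8.202  0.322  6.611]
```

View pics/w4.png

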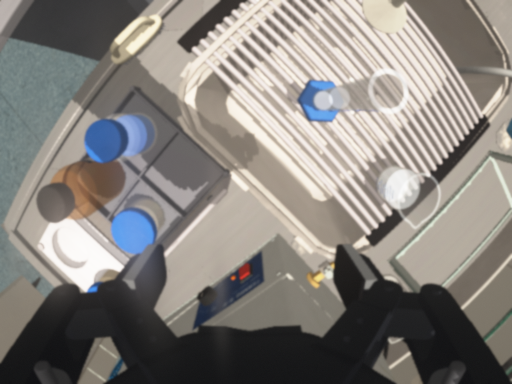

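The cylinder stands freely on the rack, foot at (320,100), and its compartment is empty. Next is the amber bottle.

```bash
python3 -m inch '[[-1,0,0,0,0,0,-1],[-1,0,0,0,0,0,-1],[-1,0,0,0,0,0,-1],[-1,0,0,0,0,0,-1],[-1,0,0,0,0,0,-1],[-1,0,0,0,0,0,-1],[-1,0.2,0,0,0,0,-1],[-0.9,0.1,0,0,0,0,-1]]' && python3 -m inch '[[-0.3,0,0,0,0,0,-1],[0,0,0,0,0,0,-1],[0,0,0,0,0,0,-1],[0,0,0,0,0,0,-1],[0,0,0,0,0,0,-1],[0,0,0,0,0,0,-1],[0,0,0,0,0,0,-1],[0,0,0,0,0,0,-1]]'
python3 - <<'E'
from m import *
plan(0.4888,-0.121,0.08,45)
snap('wrist','w5');z=load('w5');P=world(z)
for k,g,h in [('jar_a',(.57,-.12),.071),('reag',(.49,-.04),.114),('amber',(.49,-.12),.144),('jar_c',(.6,-.25),.073)]:
        print(k,cap(z,P,g,h))
E
```

```text
clock: 11.6
eef_pos: [0.4929, -0.1148, 0.2455]
tool_rot: [0.924, 0.382, -0.0, -0.0]
ft_force: [-0.5, -0.3, -0.5]
grip_width: 0.0852
clock: 12.4
eef_pos: [0.4892, -0.1186, 0.2463]
tool_rot: [0.924, 0.383, -0.0, -0.0]
ft_force: [0.3, -1.1, 0.2]
grip_width: 0.0856
tcp [ 0.4892 -0.1186  0.2463] yaw 45.02 tilt [-0.  0.] w 0.0856 F [ 0.3 -1.1  0.2] t 12.4 q [-0.24  0.24  0.04  1.37  0.    0.55]
units now-axes [-0.078  0.059  6.65 ]
turn total units wz 0.0001 rows>= 0.001939953272659794
units after-turn axes [-0.078  0.058  6.65 ]
jar_a (1794, array([ 0.5703, -0.1186]), array([ 0.5722, -0.119 ]), 0.0295, 0.071)
reag (1697, array([ 0.4863, -0.0404]), array([ 0.4869, -0.0402]), 0.0225, 0.1141)
amber (1667, array([ 0.4879, -0.1196]), array([ 0.4886, -0.1204]), 0.0206, 0.1441)
jar_c (1284, array([ 0.6015, -0.2433]), array([ 0.603 , -0.2454]), 0.0298, 0.0729)
```

View pics/w5.png

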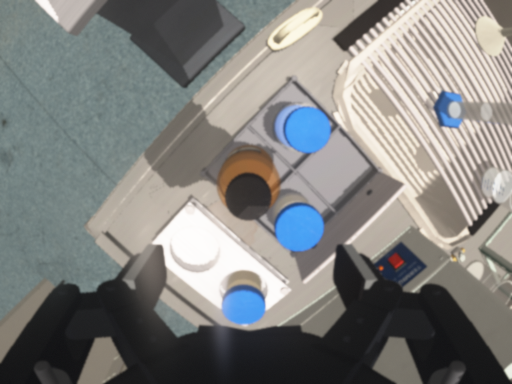

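The amber cap at (248,195) is on the jaw line, and the finger paths, left and right in the image, are clear. I'm going down and gripping.

```bash
python3 -m inch '[[-0.07,0.05,1,0,0,0,-1],[0,0,1,0,0,0,-1],[0,0,1,0,0,0,-1],[0,0,1,0,0,0,-1],[0,0,1,0,0,0,-1],[0,0,1,0,0,0,-1],[0,0,0.6,0,0,0,-1],[0,0,0,0,0,0,-1]]' && python3 -m inch '[[0,0,0,0,0,0,1],[0,0,0,0,0,0,1],[0,0,0,0,0,0,1],[0,0,0,0,0,0,1],[0,0,0,0,0,0,1],[0,0,0,0,0,0,1],[0,0,0,0,0,0,1],[0,0,0,0,0,0,1]]' && python3 -m inch '[[0,0,-0.3,0,0,0,1],[0,0,-0.6,0,0,0,1],[0,0,-1,0,0,0,1],[0,0,-1,0,0,0,1],[0,0,-1,0,0,0,1],[0,0,-1,0,0,0,1],[0,0,-1,0,0,0,1],[0,0,-0.4,0,0,0,1]]'
python3 - <<'E'
from m import *
plan(0.51,0.14,0.086,45)
snap('wrist','w6')
E
```

```text
clock: 13.25
eef_pos: [0.4867, -0.1205, 0.0791]
tool_rot: [0.924, 0.383, -0.002, -0.002]
ft_force: [-0.3, 0.4, -0.1]
grip_width: 0.0855
clock: 14.05
eef_pos: [0.4899, -0.1212, 0.0826]
tool_rot: [0.924, 0.383, 0.001, 0.001]
ft_force: [1.1, 0.4, 6.3]
grip_width: 0.065
clock: 14.85
eef_pos: [0.4889, -0.121, 0.2406]
tool_rot: [0.924, 0.383, 0.001, 0.0]
ft_force: [1.2, 0.5, -3.9]
grip_width: 0.0651
tcp [ 0.4889 -0.121   0.2406] yaw 44.99 tilt [ 0.09 -0.02] w 0.0651 F [ 1.2  0.5 -3.9] t 14.85 q [-0.24  0.24  0.03  1.36  0.    0.54]
units now-axes [ 7.973 -6.795  6.18 ]
turn total units wz -0.0 rows>= 0.0006117804557568892
units after-turn axes [ 7.978 -6.785  6.183]
```

View pics/w6.png

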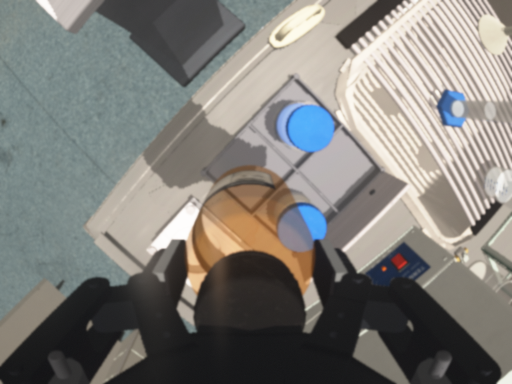

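The amber bottle is gripped (65 mm) and its base is at about 164 mm, above everything on the way. I'm carrying it to the rack.

```bash
python3 -m inch '[[0.4,-0.3,0,0,0,0,1],[0.8,-0.7,0,0,0,0,1],[0.9,-0.8,0,0,0,0,1],[0.9,-0.8,0,0,0,0,1],[0.9,-0.8,0,0,0,0,1],[0.9,-0.8,0,0,0,0,1],[0.9,-0.8,0,0,0,0,1],[0.9,-0.8,0,0,0,0,1]]' && python3 -m inch '[[0.8,-0.6,0,0,0,0,1],[0.5,-0.3,0,0,0,0,1],[0.1,-0.1,0.5,0,0,0,1],[0,0,1,0,0,0,1],[0,0,1,0,0,0,1],[0,0,1,0,0,0,1],[0,0,1,0,0,0,1],[0,0,1,0,0,0,1]]'
python3 - <<'E'
from m import *
plan(0.51,0.14,0.087,45)
E
```

```text
clock: 15.7
eef_pos: [0.5012, 0.1, 0.2364]
tool_rot: [0.924, 0.383, -0.002, -0.001]
ft_force: [0.7, 0.5, -4.3]
grip_width: 0.0652
clock: 16.5
eef_pos: [0.5088, 0.1403, 0.099]
tool_rot: [0.924, 0.382, -0.001, -0.0]
ft_force: [-0.2, 0.6, -4.8]
grip_width: 0.0651
tcp [0.5088 0.1403 0.099 ] yaw 44.98 tilt [-0.15 -0.05] w 0.0651 F [-0.2  0.6 -4.8] t 16.5 q [ 0.27  0.39 -0.14  1.04 -0.    1.06]
units now-axes [0.027 0.045 0.479]
turn total units wz -0.0001 rows>= 0.002892531916342003
units after-turn axes [0.026 0.045 0.479]
```

```bash
python3 -m inch '[[0,0,0.2,0,0,0,1],[0,0,0.1,0,0,0,1],[0,0,0.05,0,0,0,1],[0,0,0.05,0,0,0,1],[0,0,0.05,0,0,0,1],[0,0,0.03,0,0,0,1],[0,0,0,0,0,0,1],[0,0,0,0,0,0,1]]'
python3 - <<'E'
from m import *
plan(0.51,0.14,0.087,45)
E
```

```text
clock: 17.3
eef_pos: [0.51, 0.1407, 0.0895]
tool_rot: [0.924, 0.383, 0.0, 0.0]
ft_force: [-0.0, -0.8, -4.3]
grip_width: 0.065
tcp [0.51   0.1407 0.0895] yaw 45.0 tilt [0.02 0.01] w 0.065 F [-0.  -0.8 -4.3] t 17.3 q [ 0.27  0.4  -0.16  1.01  0.    1.05]
units now-axes [-0.021  0.021  0.102]
turn total units wz -0.0 rows>= 0.00047648167427460713
units after-turn axes [-0.021  0.021  0.102]
```

```bash
python3 -m inch '[[0,0,0.05,0,0,0,1],[0,0,0.04,0,0,0,1],[0,0,0.04,0,0,0,1],[0,0,0.02,0,0,0,1],[0,0,0,0,0,0,1],[0,0,0,0,0,0,1],[0,0,0,0,0,0,1],[0,0,0,0,0,0,1]]'
python3 - <<'E'
from m import *
plan(0.51,0.14,0.087,45)
snap('side','s2')
z=load('s2');cv2.imwrite('pics/s2c.png',cv2.resize(z['im'][110:384,40:340],None,fx=2,fy=2))
E
```

```text
clock: 18.1
eef_pos: [0.5099, 0.1407, 0.0866]
tool_rot: [0.924, 0.383, 0.0, 0.0]
ft_force: [-4.4, 0.4, 5.0]
grip_width: 0.0648
tcp [0.5099 0.1407 0.0866] yaw 45.0 tilt [0.03 0.01] w 0.0648 F [-4.4  0.4  5. ] t 18.1 q [ 0.27  0.4  -0.16  1.01 -0.    1.05]
units now-axes [-0.018  0.024 -0.017]
turn total units wz -0.0 rows>= 0.0005216713249204334
units after-turn axes [-0.018  0.024 -0.017]
```

View pics/s2c.png

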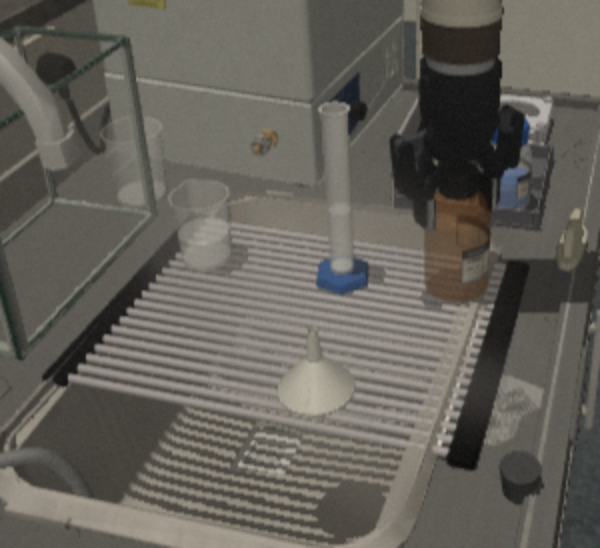

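The amber bottle rests on the rods at (458,270) and contact is felt. I'm releasing it and going to the reagent bottle.

```bash
python3 -m inch '[[0,0,0,0,0,0,0],[0,0,0,0,0,0,-0.5],[0,0,0,0,0,0,-1],[0,0,0,0,0,0,-1],[0,0,0,0,0,0,-1],[0,0,0,0,0,0,-1],[0,0,-0.3,0,0,0,-1],[0,0,-1,0,0,0,-1]]' && python3 -m inch '[[0,0,-1,0,0,0,-1],[0,0,-1,0,0,0,-1],[0,0,-1,0,0,0,-1],[0,0,-1,0,0,0,-1],[-0.5,0.5,0,0,0,0,-1],[-0.8,0.7,0,0,0,0,-1],[-0.8,0.7,0,0,0,0,-1],[-0.8,0.7,0,0,0,0,-1]]'
python3 - <<'E'
from h import *
plan(0.487,-0.0402,0.062,45)
E
```

```text
clock: 18.95
eef_pos: [0.5079, 0.1401, 0.1163]
tool_rot: [0.924, 0.383, -0.003, -0.0]
ft_force: [0.4, 0.1, -0.8]
grip_width: 0.0857
clock: 19.75
eef_pos: [0.5046, 0.0427, 0.2187]
tool_rot: [0.924, 0.383, 0.0, 0.0]
ft_force: [1.3, -0.9, 0.4]
grip_width: 0.0855
tcp [0.5046 0.0427 0.2187] yaw 45.03 tilt [0.05 0.  ] w 0.0855 F [ 1.3 -0.9  0.4] t 19.75 q [ 0.08  0.26 -0.    1.31 -0.    0.87]
units now-axes [-2.847  1.842  6.269]
turn total units wz 0.0002 rows>= 0.003464901392059586
units after-turn axes [-2.842  1.847  6.27 ]
```

```bash
python3 -m inch '[[-1,0.7,0,0,0,0,-1],[-1,0.7,0,0,0,0,-1],[-0.8,0.4,0,0,0,0,-1],[0,0,0,0,0,0,-1],[0,0,0,0,0,0,-1],[0,0,0,0,0,0,-1],[0,0,0,0,0,0,-1],[0,0,0,0,0,0,-1]]'
python3 - <<'E'
from m import *
plan(0.487,-0.0402,0.062,45)
snap('wrist','w7');z=load('w7');P=world(z)
for k,g,h in [('jar_a',(.57,-.12),.071),('reag',(.49,-.04),.114),('amber',(.51,.14),.148),('jar_c',(.6,-.25),.073)]:
        print(k,cap(z,P,g,h))
E
```

```text
clock: 20.55
eef_pos: [0.4871, -0.037, 0.218]
tool_rot: [0.924, 0.383, -0.0, -0.0]
ft_force: [0.1, -0.2, -0.2]
grip_width: 0.0856
tcp [ 0.4871 -0.037   0.218 ] yaw 45.08 tilt [-0.    0.01] w 0.0856 F [ 0.1 -0.2 -0.2] t 20.55 q [-0.08  0.22 -0.05  1.3   0.    0.71]
units now-axes [-0.094  0.088  6.241]
turn total units wz 0.0005 rows>= 0.009648817847377353
units after-turn axes [-0.093  0.088  6.241]
jar_a (1730, array([ 0.5699, -0.1171]), array([ 0.5717, -0.1193]), 0.0298, 0.0709)
reag (1975, array([ 0.4862, -0.0389]), array([ 0.4869, -0.0396]), 0.0225, 0.1141)
amber (1612, array([0.5078, 0.139 ]), array([0.5087, 0.1406]), 0.0208, 0.148)
jar_c None
```

View pics/w7.png

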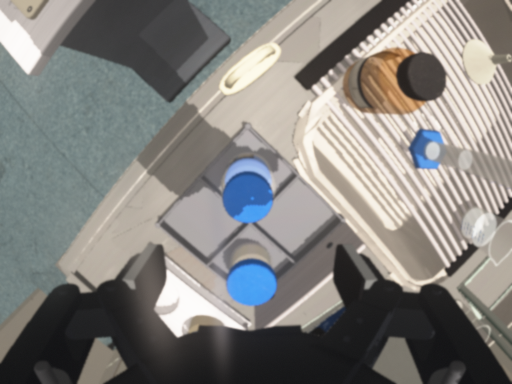

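The reagent cap at (248,195) is centred, and the amber bottle (385,80) and cylinder (430,150) stand on the rack.

```bash
python3 -m inch '[[-0.08,0.08,1,0,0,0,-1],[0,0,1,0,0,0,-1],[0,0,1,0,0,0,-1],[0,0,1,0,0,0,-1],[0,0,1,0,0,0,-1],[0,0,0.9,0,0,0,-1],[0,0,0.3,0,0,0,-1],[0,0,0,0,0,0,-1]]' && python3 -m inch '[[0,0,0,0,0,0,1],[0,0,0,0,0,0,1],[0,0,0,0,0,0,1],[0,0,0,0,0,0,1],[0,0,0,0,0,0,1],[0,0,0,0,0,0,1],[0,0,0,0,0,0,1],[0,0,0,0,0,0,1]]' && python3 -m inch '[[0,0,-0.3,0,0,0,1],[0,0,-0.6,0,0,0,1],[0,0,-1,0,0,0,1],[0,0,-1,0,0,0,1],[0,0,-1,0,0,0,1],[0,0,-1,0,0,0,1],[0,0,-1,0,0,0,1],[0,0,-0.4,0,0,0,1]]'
python3 - <<'E'
from m import *
plan(0.50,0.25,0.066,45)
snap('wrist','w8')
E
```

```text
clock: 21.4
eef_pos: [0.486, -0.0403, 0.0621]
tool_rot: [0.924, 0.383, -0.001, -0.001]
ft_force: [-0.9, 0.2, 1.3]
grip_width: 0.0856
clock: 22.2
eef_pos: [0.4885, -0.0408, 0.0647]
tool_rot: [0.924, 0.383, 0.002, 0.001]
ft_force: [-0.1, 0.6, 6.9]
grip_width: 0.055
clock: 23.0
eef_pos: [0.4875, -0.0408, 0.2228]
tool_rot: [0.924, 0.383, 0.001, 0.001]
ft_force: [0.8, -0.6, -3.0]
grip_width: 0.0552
tcp [ 0.4875 -0.0408  0.2228] yaw 44.99 tilt [ 0.16 -0.02] w 0.0552 F [ 0.8 -0.6 -3. ] t 23.0 q [-0.08  0.22 -0.04  1.3  -0.    0.7 ]
units now-axes [ 8.564 -7.887  6.27 ]
turn total units wz -0.0001 rows>= 0.0011314849798328731
units after-turn axes [ 8.577 -7.872  6.272]
```

View pics/w8.png

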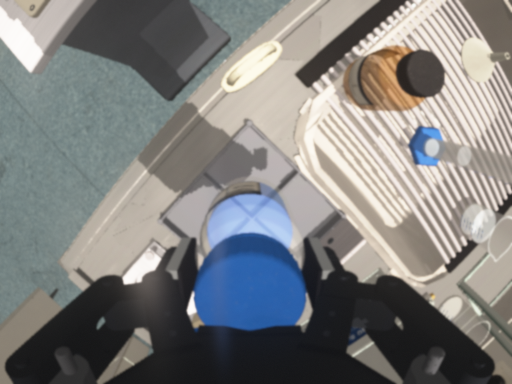

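```bash
python3 -m inch '[[0.1,-0.1,-1,0,0,0,1],[0.5,-0.4,-1,0,0,0,1],[0.9,-0.8,-0.2,0,0,0,1],[0.9,-0.9,0,0,0,0,1],[0.9,-0.9,0,0,0,0,1],[0.9,-0.9,0,0,0,0,1],[0.9,-0.9,0,0,0,0,1],[0.9,-0.8,0,0,0,0,1]]' && python3 -m inch '[[0.9,-0.8,0,0,0,0,1],[0.9,-0.8,0,0,0,0,1],[0.5,-0.4,0,0,0,0,1],[0.2,-0.2,1,0,0,0,1],[0,0,1,0,0,0,1],[0,0,1,0,0,0,1],[0,0,1,0,0,0,1],[0,0,1,0,0,0,1]]'
python3 - <<'E'
from m import *
plan(0.50,0.25,0.0687,45)
E
```

```text
clock: 23.85
eef_pos: [0.4911, 0.1672, 0.2737]
tool_rot: [0.924, 0.383, -0.002, -0.0]
ft_force: [0.4, 0.0, -2.9]
grip_width: 0.055
clock: 24.65
eef_pos: [0.4968, 0.2483, 0.1484]
tool_rot: [0.924, 0.382, -0.001, 0.0]
ft_force: [-0.5, 0.5, -3.8]
grip_width: 0.0549
tcp [0.4968 0.2483 0.1484] yaw 44.97 tilt [-0.11 -0.09] w 0.0549 F [-0.5  0.5 -3.8] t 24.65 q [ 0.46  0.4   0.01  1.18 -0.    1.25]
units now-axes [0.146 0.042 3.186]
turn total units wz -0.0002 rows>= 0.003979673477289126
units after-turn axes [0.138 0.041 3.186]
```

```bash
python3 -m inch '[[0,0,1,0,0,0,1],[0,0,1,0,0,0,1],[0,0,0.6,0,0,0,1],[0,0,0.3,0,0,0,1],[0,0,0.1,0,0,0,1],[0,0,0.05,0,0,0,1],[0,0,0,0,0,0,1],[0,0,0,0,0,0,1]]'
python3 - <<'E'
from m import *
plan(0.50,0.25,0.0687,45)
E
```

```text
clock: 25.45
eef_pos: [0.4982, 0.2495, 0.0753]
tool_rot: [0.924, 0.383, 0.001, -0.0]
ft_force: [1.3, -0.3, -3.3]
grip_width: 0.0548
tcp [0.4982 0.2495 0.0753] yaw 44.99 tilt [0.1  0.04] w 0.0548 F [ 1.3 -0.3 -3.3] t 25.45 q [ 0.46  0.46 -0.1   1.01 -0.    1.25]
units now-axes [0.064 0.037 0.263]
turn total units wz -0.0 rows>= 0.0010229156548064839
units after-turn axes [0.064 0.037 0.263]
```

```bash
python3 -m inch '[[0,0,0.1,0,0,0,1],[0,0,0.05,0,0,0,1],[0,0,0.04,0,0,0,1],[0,0,0.04,0,0,0,1],[0,0,0.03,0,0,0,1],[0,0,0,0,0,0,1],[0,0,0,0,0,0,1],[0,0,0,0,0,0,1]]'
python3 - <<'E'
from m import *
plan(0.50,0.25,0.0687,45)
E
```

```text
clock: 26.25
eef_pos: [0.4975, 0.2493, 0.0687]
tool_rot: [0.924, 0.383, 0.0, -0.0]
ft_force: [-2.8, -1.3, 5.7]
grip_width: 0.0547
tcp [0.4975 0.2493 0.0687] yaw 45.0 tilt [0.02 0.01] w 0.0547 F [-2.8 -1.3  5.7] t 26.25 q [ 0.46  0.47 -0.11  0.99  0.    1.25]
units now-axes [ 0.092  0.052 -0.   ]
turn total units wz -0.0 rows>= 0.0004973073512613232
units after-turn axes [ 0.092  0.052 -0.   ]
```

```bash
python3 -m inch '[[0,0,0,0,0,0,0],[0,0,0,0,0,0,-0.5],[0,0,0,0,0,0,-1],[0,0,0,0,0,0,-1],[0,0,0,0,0,0,-1],[0,0,0,0,0,0,-1],[0,0,-0.3,0,0,0,-1],[0,0,-1,0,0,0,-1]]' && python3 -m inch '[[0,0,-1,0,0,0,-1],[0,0,-1,0,0,0,-1],[0,0,-1,0,0,0,-1],[0,0,-1,0,0,0,-1],[0,0,-1,0,0,0,-1],[0,0,-1,0,0,0,-1],[-0.4,0.5,-0.6,0,0,0,-1],[-0.5,1,0,0,0,0,-1]]'
python3 - <<'E'
from h import *
plan(0.572,-0.1193,0.044,45)
snap('wrist','w9')
E
```

```text
clock: 27.05
eef_pos: [0.4955, 0.2482, 0.0984]
tool_rot: [0.924, 0.383, -0.003, 0.0]
ft_force: [-0.6, -0.3, 0.0]
grip_width: 0.0852
clock: 27.85
eef_pos: [0.509, 0.2082, 0.269]
tool_rot: [0.923, 0.384, 0.003, -0.0]
ft_force: [1.1, 0.5, -0.5]
grip_width: 0.0853
tcp [0.509  0.2082 0.269 ] yaw 45.17 tilt [0.32 0.16] w 0.0853 F [ 1.1  0.5 -0.5] t 27.85 q [0.39 0.32 0.22 1.46 0.   1.17]
units now-axes [-7.568 11.004  8.977]
turn total units wz 0.001 rows>= 0.02029101227007028
units after-turn axes [-7.481 11.045  9.   ]
```

View pics/w9.png

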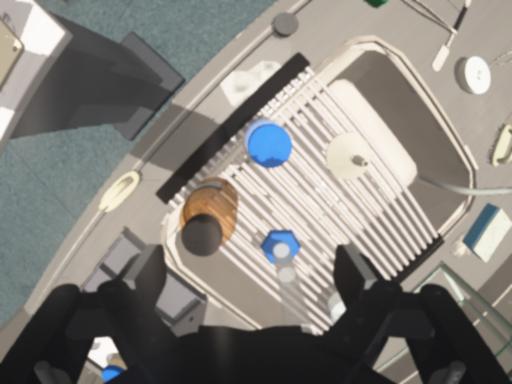

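All three stand upright on the drying rack: reagent (268,143), amber (208,215), cylinder (282,245). The funnel at (347,155) is untouched. Next is the jar, with the jaws turned along y.

```bash
python3 -m inch '[[-0.7,1,0,0,0,0,-1],[-0.7,1,0,0,0,0,-1],[-0.7,1,0,0,0,0,-1],[-0.7,1,0,0,0,0,-1],[-0.7,1,0,0,0,0,-1],[-0.7,1,0,0,0,0,-1],[-0.7,1,0,0,0,0,-1],[-0.7,1,0,0,0,0,-1]]' && python3 -m inch '[[-0.7,1,0,0,0,0,-1],[-0.7,1,0,0,0,0,-1],[-0.5,1,0,0,0,-0.042,-1],[0,0,0,0,0,-0.042,-1],[0,0,0,0,0,-0.042,-1],[0,0,0,0,0,-0.042,-1],[0,0,0,0,0,-0.042,-1],[0,0,0,0,0,-0.042,-1]]'
python3 - <<'E'
from h import *
plan(0.572,-0.1193,0.044,90)
E
```

```text
clock: 28.7
eef_pos: [0.5505, -0.0349, 0.2658]
tool_rot: [0.924, 0.383, 0.0, 0.0]
ft_force: [0.9, 0.5, 0.2]
grip_width: 0.0855
clock: 29.5
eef_pos: [0.5699, -0.1203, 0.2656]
tool_rot: [0.703, 0.711, 0.0, 0.0]
ft_force: [0.2, 0.0, 0.2]
grip_width: 0.0855
tcp [ 0.5699 -0.1203  0.2656] yaw 90.65 tilt [ 0. -0.] w 0.0855 F [0.2 0.  0.2] t 29.5 q [-0.21  0.4   0.32  1.49 -0.   -0.22]
units now-axes [0.038 0.085 8.865]
turn total units wz 0.0036 rows>= 0.07556705783986171
units after-turn axes [0.038 0.085 8.865]
```

```bash
python3 -m inch '[[0.04,0.08,1,0,0,0,-1],[0,0,1,0,0,0,-1],[0,0,1,0,0,0,-1],[0,0,1,0,0,0,-1],[0,0,0,0,0,0,-1],[0,0,0,0,0,0,-1],[0,0,0,0,0,0,-1],[0,0,0,0,0,0,-1]]'
python3 - <<'E'
from m import *
plan(0.572,-0.1193,0.044,90)
snap('wrist','w10');z=load('w10');P=world(z)
for k,g,h in [('jar_a',(.57,-.12),.071),('jar_c',(.6,-.25),.073)]:
        print(k,cap(z,P,g,h))
E
```

```text
clock: 30.3
eef_pos: [0.5731, -0.1194, 0.1672]
tool_rot: [0.705, 0.709, 0.001, 0.001]
ft_force: [0.3, 0.2, -0.1]
grip_width: 0.0858
tcp [ 0.5731 -0.1194  0.1672] yaw 90.36 tilt [ 0.19 -0.04] w 0.0858 F [ 0.3  0.2 -0.1] t 30.3 q [-0.21  0.44  0.12  1.25 -0.   -0.21]
units now-axes [ 0.009 -0.062  4.929]
turn total units wz 0.002 rows>= 0.04137909774352641
units after-turn axes [ 0.005 -0.045  4.929]
jar_a (3627, array([ 0.5706, -0.1192]), array([ 0.5718, -0.119 ]), 0.0297, 0.071)
jar_c (2548, array([ 0.6019, -0.243 ]), array([ 0.6037, -0.245 ]), 0.0298, 0.073)
```

View pics/w10.png

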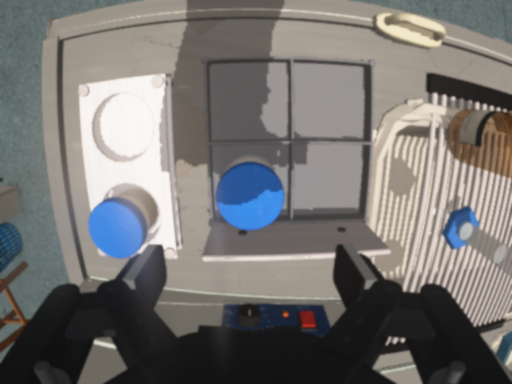

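The jar lid at (250,195) is centred between the jaws, and its front, left and outer sides are free. I'm measuring the free hole at (125,127) from this picture before going on.

```bash
cat > hole.py <<'E'
from m import *
import sys
def hole(n):
    z=load(n);P=world(z)
    f=z['d'].shape[0]/2/np.tan(np.radians(float(z['v']))/2)
    plate=(abs(P[...,2]-.030)<.005)
    C=-z['R'].T@z['t']
    # rays to plane z=.03
    H,W=z['d'].shape;u,v=np.meshgrid(np.arange(W),np.arange(H));x=(u-z['cx'])/f;y=(v-z['cy'])/f
    if str(z['n'])=='wrist': r=np.hypot(x,y)+1e-9;k=np.tan(r)/r;x=x*k;y=y*k
    D=np.stack([x,y,np.ones_like(x)],-1)@z['R']; X=C+D*((.03-C[2])/D[...,2])[...,None]
    g=np.array([.5117,-.2475])
    # hole region: pixels whose depth pt is below .022 and whose plane hit within 45mm of g
    m=((P[...,2]<.022)&(np.hypot(X[...,0]-g[0],X[...,1]-g[1])<.042)).astype(np.uint8)
    nn,l,st,ce=cv2.connectedComponentsWithStats(m); k=1+st[1:,4].argmax(); m=(l==k).astype(np.uint8)
    cs,_=cv2.findContours(m,cv2.RETR_EXTERNAL,cv2.CHAIN_APPROX_NONE); c=max(cs,key=len)[:,0]
    p=X[c[:,1],c[:,0]][:,:2]; print(n,'circle fit',fitc(p),'minenc',cv2.minEnclosingCircle((p*1000).astype(np.float32)))
for n in sys.argv[1:]: hole(n)
E
python3 hole.py top0 w1 w5 w10
python3 -m inch '[[0,-0.05,1,0,0,0,-1],[0,0,1,0,0,0,-1],[0,0,1,0,0,0,-1],[0,0,1,0,0,0,-1],[0,0,0.6,0,0,0,-1],[0,0,0.3,0,0,0,-1],[0,0,0,0,0,0,-1],[0,0,0,0,0,0,-1]]'
python3 - <<'E'
from h import *
plan(0.5718,-0.119,0.044,90)
E
```

```text
top0 circle fit (array([ 0.51200529, -0.24787659]), np.float64(0.033279292963207384)) minenc ((512.0145263671875, -247.89395141601562), 34.50477981567383)
w1 circle fit (array([ 0.51340089, -0.24369508]), np.float64(0.031477140516605454)) minenc ((511.1189270019531, -245.9580535888672), 34.360008239746094)
w5 circle fit (array([ 0.51088189, -0.24648799]), np.float64(0.03322507541184993)) minenc ((511.11053466796875, -246.59165954589844), 34.78827667236328)
w10 circle fit (array([ 0.51143518, -0.2464238 ]), np.float64(0.033468290082114334)) minenc ((511.3865661621094, -246.25624084472656), 34.530662536621094)
clock: 31.15
eef_pos: [0.5716, -0.1194, 0.0439]
tool_rot: [0.705, 0.709, 0.0, 0.001]
ft_force: [0.3, -0.2, 0.1]
grip_width: 0.0855
tcp [ 0.5716 -0.1194  0.0439] yaw 90.36 tilt [ 0.1  -0.02] w 0.0855 F [ 0.3 -0.2  0.1] t 31.15 q [-0.21  0.54 -0.05  0.97 -0.   -0.21]
units now-axes [ 0.016  0.007 -0.004]
turn total units wz 0.002 rows>= 0.04134319575653005
units after-turn axes [ 0.016  0.007 -0.004]
```

```bash
python3 -m inch '[[0,0,0,0,0,0,1],[0,0,0,0,0,0,1],[0,0,0,0,0,0,1],[0,0,0,0,0,0,1],[0,0,0,0,0,0,1],[0,0,0,0,0,0,1],[0,0,0,0,0,0,1],[0,0,0,0,0,0,1]]' && python3 -m inch '[[0,0,-0.3,0,0,0,1],[0,0,-0.7,0,0,0,1],[0,0,-1,0,0,0,1],[0,0,-1,0,0,0,1],[0,0,-0.8,0,0,0,1],[0,0,-0.2,0,0,0,1],[0,0,0,0,0,0,1],[0,0,0,0,0,0,1]]'
python3 - <<'E'
from h import *
plan(0.5114,-0.2465,0.1,90)
snap('wrist','w11')
E
```

```text
clock: 31.95
eef_pos: [0.5721, -0.1195, 0.0445]
tool_rot: [0.705, 0.709, 0.001, 0.001]
ft_force: [-0.2, 0.1, 5.7]
grip_width: 0.0577
clock: 32.75
eef_pos: [0.5698, -0.119, 0.1415]
tool_rot: [0.705, 0.709, -0.001, -0.001]
ft_force: [0.4, -0.0, -1.8]
grip_width: 0.0573
tcp [ 0.5698 -0.119   0.1415] yaw 90.35 tilt [-0.13  0.03] w 0.0573 F [ 0.4 -0.  -1.8] t 32.75 q [-0.21  0.45  0.08  1.19  0.   -0.21]
units now-axes [-5.085 -2.364  1.663]
turn total units wz 0.002 rows>= 0.04121524693846553
units after-turn axes [-5.098 -2.337  1.66 ]
```

View pics/w11.png

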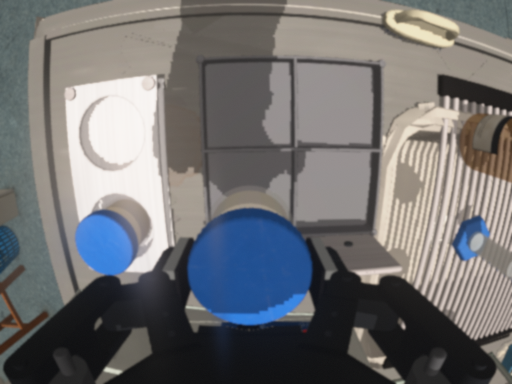

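The jar is gripped by its lid (57 mm) and lifted clear. I'm carrying it over the hole.

```bash
python3 -m inch '[[-0.4,-0.2,0,0,0,0,1],[-0.8,-0.4,0,0,0,0,1],[-0.9,-0.4,0,0,0,0,1],[-0.9,-0.4,0,0,0,0,1],[-0.9,-0.4,0,0,0,0,1],[-0.8,-0.35,0,0,0,0,1],[-0.4,-0.2,0,0,0,0,1],[0,0,0,0,0,0,1]]' && python3 -m inch '[[0,0,0.5,0,0,0,1],[0,0,0.7,0,0,0,1],[0,0,0.4,0,0,0,1],[0,0,0.2,0,0,0,1],[0,0,0,0,0,0,1],[0,0,0,0,0,0,1],[0,0,0,0,0,0,1],[0,0,0,0,0,0,1]]'
python3 - <<'E'
from h import *
plan(0.5114,-0.2465,0.0465,90)
snap('wrist','w12'); snap('top','t12');z=load('t12'); cv2.imwrite('pics/t12c.png',cv2.resize(z['im'][150:250,230:380],None,fx=4,fy=4,interpolation=cv2.INTER_CUBIC))
E
```

```text
clock: 33.6
eef_pos: [0.5115, -0.2484, 0.1421]
tool_rot: [0.706, 0.708, -0.0, -0.001]
ft_force: [-0.5, 0.6, -1.7]
grip_width: 0.0571
clock: 34.4
eef_pos: [0.5133, -0.2473, 0.0986]
tool_rot: [0.705, 0.709, 0.0, 0.001]
ft_force: [-0.2, -1.0, -1.1]
grip_width: 0.0574
tcp [ 0.5133 -0.2473  0.0986] yaw 90.36 tilt [ 0.08 -0.04] w 0.0574 F [-0.2 -1.  -1.1] t 34.4 q [-0.45  0.46 -0.03  1.08  0.   -0.46]
units now-axes [ 0.034 -0.08   2.083]
turn total units wz 0.002 rows>= 0.04160026815513405
units after-turn axes [ 0.032 -0.077  2.083]
```

View pics/w12.png

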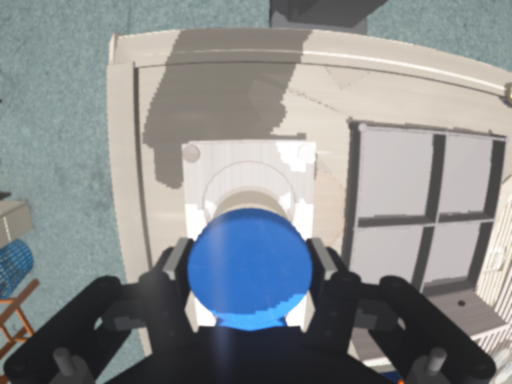

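The jar hangs over the hole; the hole's near rim is visible at (248,165). I'm correcting by 2 mm and lowering in steps.

```bash
python3 -m inch '[[0.03,-0.08,0.3,0,0,0,1],[0,0,0.4,0,0,0,1],[0,0,0.3,0,0,0,1],[0,0,0.3,0,0,0,1],[0,0,0.2,0,0,0,1],[0,0,0,0,0,0,1],[0,0,0,0,0,0,1],[0,0,0,0,0,0,1]]'
python3 - <<'E'
from h import *
plan(0.5114,-0.2465,0.0465,90)
E
```

```text
clock: 35.3
eef_pos: [0.5111, -0.2465, 0.0607]
tool_rot: [0.705, 0.709, 0.0, 0.0]
ft_force: [-0.3, -0.4, -0.9]
grip_width: 0.0568
tcp [ 0.5111 -0.2465  0.0607] yaw 90.36 tilt [ 0.04 -0.02] w 0.0568 F [-0.3 -0.4 -0.9] t 35.3 q [-0.45  0.5  -0.08  0.99 -0.   -0.46]
units now-axes [0.001 0.01  0.567]
turn total units wz 0.002 rows>= 0.04132831018118789
units after-turn axes [0.001 0.01  0.567]
```

```bash
python3 -m inch '[[0,0,0.15,0,0,0,1],[0,0,0.15,0,0,0,1],[0,0,0.1,0,0,0,1],[0,0,0.05,0,0,0,1],[0,0,0.05,0,0,0,1],[0,0,0.05,0,0,0,1],[0,0,0,0,0,0,1],[0,0,0,0,0,0,1]]'
python3 - <<'E'
from h import *
plan(0.5114,-0.2465,0.0465,90)
E
```

```text
clock: 36.1
eef_pos: [0.5109, -0.2464, 0.0466]
tool_rot: [0.705, 0.709, 0.0, 0.0]
ft_force: [0.2, 0.0, -0.3]
grip_width: 0.057
tcp [ 0.5109 -0.2464  0.0466] yaw 90.35 tilt [ 0.01 -0.  ] w 0.057 F [ 0.2  0.  -0.3] t 36.1 q [-0.45  0.51 -0.1   0.96  0.   -0.46]
units now-axes [-0.005  0.022  0.005]
turn total units wz 0.002 rows>= 0.041130012035355365
units after-turn axes [-0.005  0.022  0.005]
```

```bash
python3 -m inch '[[0,0,0.03,0,0,0,1],[0,0,0.03,0,0,0,1],[0,0,0,0,0,0,1],[0,0,0,0,0,0,1],[0,0,0,0,0,0,0],[0,0,0,0,0,0,-0.5],[0,0,0,0,0,0,-1],[0,0,0,0,0,0,-1]]' && python3 -m inch '[[0,0,0,0,0,0,-1],[0,0,0,0,0,0,-1],[0,0,-0.3,0,0,0,-1],[0,0,-1,0,0,0,-1],[0,0,-1,0,0,0,-1],[0,0,-1,0,0,0,-1],[0,0,-1,0,0,0,-1],[0,0,-1,0,0,0,-1]]' && python3 -m inch '[[0,0,-1,0,0,0,-1],[0,0,0,0,0,0,-1],[0,0,0,0,0,0,-1],[0,0,0,0,0,0,-1],[0,0,0,0,0,0,-1],[0,0,0,0,0,0,-1],[0,0,0,0,0,0,-1],[0,0,0,0,0,0,-1]]'
python3 - <<'E'
from m import *
plan(0.4975,0.2493,0.0687,45)
snap('wrist','w13');z=load('w13');P=world(z)
for k,g,h in [('jar_a',(.511,-.2465),.073),('jar_c',(.6,-.25),.073)]:
        print(k,cap(z,P,g,h))
E
```

```text
clock: 36.9
eef_pos: [0.5109, -0.2464, 0.045]
tool_rot: [0.705, 0.709, 0.0, 0.0]
ft_force: [-1.0, 0.3, 0.3]
grip_width: 0.0854
clock: 37.7
eef_pos: [0.5108, -0.2463, 0.1793]
tool_rot: [0.705, 0.709, 0.0, 0.0]
ft_force: [0.3, -0.3, -0.1]
grip_width: 0.0855
clock: 38.5
eef_pos: [0.5107, -0.2463, 0.2021]
tool_rot: [0.705, 0.709, -0.0, -0.0]
ft_force: [0.3, -0.3, -0.0]
grip_width: 0.0856
tcp [ 0.5107 -0.2463  0.2021] yaw 90.36 tilt [-0.04  0.02] w 0.0856 F [ 0.3 -0.3 -0. ] t 38.5 q [-0.45  0.39  0.13  1.32  0.   -0.46]
units now-axes [19.823 -0.4    5.345]
turn total units wz 0.252 rows>= 5.280080155956787
units after-turn axes [ 13.644 -14.388   5.337]
jar_a (2869, array([ 0.5101, -0.2463]), array([ 0.511 , -0.2462]), 0.0296, 0.073)
jar_c (2084, array([ 0.6009, -0.2456]), array([ 0.6037, -0.2456]), 0.03, 0.0729)
```

View pics/w13.png

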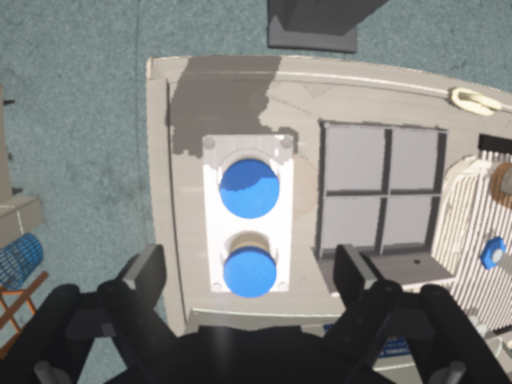

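The jar is seated. Its lid top is at 73.0 mm, equal to its neighbour's 72.9, and it is centred at (0.511,-0.246). Next I fetch the reagent bottle back.

```bash
python3 -m inch '[[0,0,-1,0,0,0.042,-1],[0,0,-1,0,0,0.042,-1],[0,0,0,0,0,0.042,-1],[0,0,0,0,0,0.042,-1],[0,0,0,0,0,0.042,-1],[0,0,0,0,0,0.042,-1],[0.5,-0.5,0,0,0,0,-1],[1,-1,0,0,0,0,-1]]' && python3 -m inch '[[1,-1,0,0,0,0,-1],[1,-1,0,0,0,0,-1],[1,-1,0,0,0,0,-1],[1,-1,0,0,0,0,-1],[1,-1,0,0,0,0,-1],[1,-1,0,0,0,0,-1],[1,-1,0,0,0,0,-1],[1,-1,0,0,0,0,-1]]' && python3 -m inch '[[1,-1,0,0,0,0,-1],[1,-1,0,0,0,0,-1],[1,-1,0,0,0,0,-1],[1,-1,0,0,0,0,-1],[0,-0.6,0,0,0,0,-1],[0,0,0,0,0,0,-1],[0,0,0,0,0,0,-1],[0,0,0,0,0,0,-1]]'
python3 - <<'E'
from m import *
plan(0.4975,0.2493,0.0665,45)
snap('wrist','w14');z=load('w14');P=world(z)
for k,g,h in [('reag',(.4975,.2493),.118),('amber',(.51,.14),.148)]:
        print(k,cap(z,P,g,h))
E
```

```text
clock: 39.35
eef_pos: [0.5107, -0.1938, 0.2522]
tool_rot: [0.924, 0.382, -0.0, 0.0]
ft_force: [1.2, 0.1, 0.4]
grip_width: 0.0855
clock: 40.15
eef_pos: [0.51, 0.0918, 0.2528]
tool_rot: [0.923, 0.384, 0.0, -0.0]
ft_force: [-0.0, 0.6, 1.4]
grip_width: 0.0853
clock: 40.95
eef_pos: [0.5002, 0.2406, 0.2528]
tool_rot: [0.924, 0.382, 0.0, 0.0]
ft_force: [-0.5, -0.2, -0.5]
grip_width: 0.0858
tcp [0.5002 0.2406 0.2528] yaw 44.96 tilt [ 0.02 -0.02] w 0.0858 F [-0.5 -0.2 -0.5] t 40.95 q [ 0.45  0.34  0.2   1.43 -0.    1.23]
units now-axes [ 0.17  -0.326  7.452]
turn total units wz -0.0002 rows>= 0.005137076186716043
units after-turn axes [ 0.171 -0.323  7.452]
reag (1646, array([0.4956, 0.2509]), array([0.4963, 0.2503]), 0.0226, 0.118)
amber (1158, array([0.5081, 0.1438]), array([0.5089, 0.1417]), 0.0209, 0.1479)
```

View pics/w14.png

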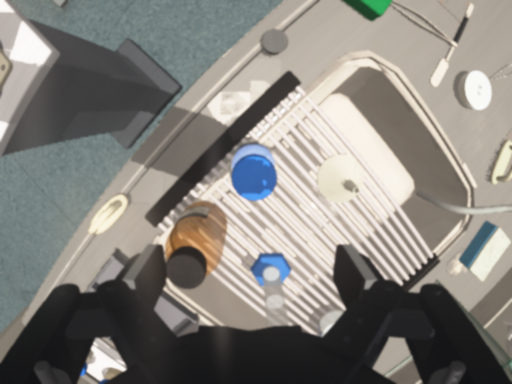

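The reagent cap is at (254,177), and the fingers' way along the image horizontal is clear of the funnel (340,178) and the amber bottle (195,245).

```bash
python3 -m inch '[[0.16,-0.33,1,0,0,0,-1],[0,0,1,0,0,0,-1],[0,0,1,0,0,0,-1],[0,0,1,0,0,0,-1],[0,0,1,0,0,0,-1],[0,0,1,0,0,0,-1],[0,0,1,0,0,0,-1],[0,0,0.4,0,0,0,-1]]' && python3 -m inch '[[0,0,0,0,0,0,-1],[0,0,0,0,0,0,-1],[0,0,0,0,0,0,1],[0,0,0,0,0,0,1],[0,0,0,0,0,0,1],[0,0,0,0,0,0,1],[0,0,0,0,0,0,1],[0,0,0,0,0,0,1]]' && python3 -m inch '[[0,0,0,0,0,0,1],[0,0,0,0,0,0,1],[0,0,0,0,0,0,1],[0,0,0,0,0,0,1],[0,0,-0.3,0,0,0,1],[0,0,-0.7,0,0,0,1],[0,0,-1,0,0,0,1],[0,0,-1,0,0,0,1]]'
python3 - <<'E'
from m import *
plan(0.4878,-0.0408,0.0645,45)
E
```

```text
clock: 41.8
eef_pos: [0.496, 0.2482, 0.0652]
tool_rot: [0.924, 0.382, -0.002, 0.0]
ft_force: [-0.7, -0.4, 0.2]
grip_width: 0.0855
clock: 42.6
eef_pos: [0.4979, 0.2504, 0.0691]
tool_rot: [0.924, 0.383, 0.001, 0.0]
ft_force: [-0.6, -1.6, 5.7]
grip_width: 0.055
clock: 43.4
eef_pos: [0.4963, 0.25, 0.1427]
tool_rot: [0.924, 0.383, -0.001, 0.0]
ft_force: [-0.1, 0.0, -4.1]
grip_width: 0.0547
tcp [0.4963 0.25   0.1427] yaw 45.01 tilt [-0.13 -0.05] w 0.0547 F [-0.1  0.  -4.1] t 43.4 q [ 0.47  0.4  -0.    1.17  0.    1.25]
units now-axes [-8.46   7.984  3.139]
turn total units wz 0.0 rows>= 0.0005960924509259967
units after-turn axes [-8.466  7.982  3.127]
```

```bash
python3 -m inch '[[0,0,-1,0,0,0,1],[0,0,-1,0,0,0,1],[0,0,-1,0,0,0,1],[-0.4,0.4,-1,0,0,0,1],[-0.9,0.8,-0.8,0,0,0,1],[-0.9,0.9,0,0,0,0,1],[-0.9,0.9,0,0,0,0,1],[-0.9,0.9,0,0,0,0,1]]' && python3 -m inch '[[-0.9,0.9,0,0,0,0,1],[-0.9,0.9,0,0,0,0,1],[-0.9,0.9,0,0,0,0,1],[-0.9,0.7,0,0,0,0,1],[-0.7,0.4,0.3,0,0,0,1],[-0.1,0.2,0.8,0,0,0,1],[0,0,1,0,0,0,1],[0,0,1,0,0,0,1]]' && python3 -m inch '[[0,0,0.6,0,0,0,1],[0,0,0.2,0,0,0,1],[0,0,0,0,0,0,1],[0,0,0,0,0,0,1],[0,0,0,0,0,0,1],[0,0,0,0,0,0,1],[0,0,0,0,0,0,1],[0,0,0,0,0,0,1]]'
python3 - <<'E'
from m import *
plan(0.4878,-0.0408,0.065,45)
snap('wrist','w15')
E
```

```text
clock: 44.2
eef_pos: [0.4949, 0.1096, 0.2626]
tool_rot: [0.924, 0.383, -0.0, -0.0]
ft_force: [1.0, 0.6, -3.7]
grip_width: 0.0551
clock: 45.0
eef_pos: [0.4881, -0.0383, 0.1844]
tool_rot: [0.924, 0.382, 0.0, -0.0]
ft_force: [-0.2, 0.9, -3.6]
grip_width: 0.0548
clock: 45.8
eef_pos: [0.4885, -0.0379, 0.1654]
tool_rot: [0.924, 0.383, 0.0, 0.0]
ft_force: [0.6, -0.2, -3.5]
grip_width: 0.055
tcp [ 0.4885 -0.0379  0.1654] yaw 45.0 tilt [ 0.03 -0.  ] w 0.055 F [ 0.6 -0.2 -3.5] t 45.8 q [-0.08  0.26 -0.15  1.16 -0.    0.71]
units now-axes [-0.103  0.06   4.015]
turn total units wz -0.0 rows>= 0.00035662904581153167
units after-turn axes [-0.101  0.062  4.015]
```

View pics/w15.png

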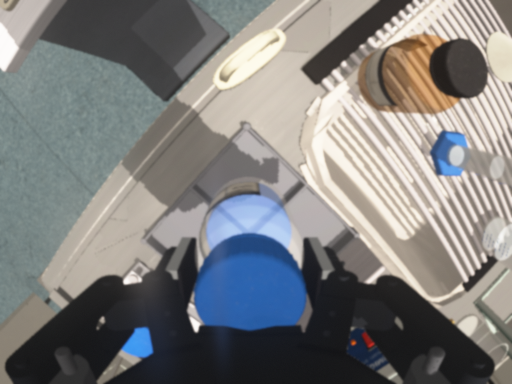

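The reagent bottle is above its front-left compartment. I'm correcting the last 3 mm and lowering.

```bash
python3 -m inch '[[-0.1,0.06,0.4,0,0,0,1],[0,0,0.8,0,0,0,1],[0,0,0.8,0,0,0,1],[0,0,0.7,0,0,0,1],[0,0,0.5,0,0,0,1],[0,0,0.2,0,0,0,1],[0,0,0,0,0,0,1],[0,0,0,0,0,0,1]]'
python3 - <<'E'
from m import *
plan(0.4878,-0.0408,0.065,45)
E
```

```text
clock: 46.65
eef_pos: [0.488, -0.0409, 0.0804]
tool_rot: [0.924, 0.383, 0.0, 0.0]
ft_force: [0.0, -0.5, -2.7]
grip_width: 0.0549
tcp [ 0.488  -0.0409  0.0804] yaw 44.99 tilt [ 0.04 -0.01] w 0.0549 F [ 0.  -0.5 -2.7] t 46.65 q [-0.08  0.34 -0.27  0.95 -0.    0.7 ]
units now-axes [-0.003 -0.008  0.614]
turn total units wz -0.0001 rows>= 0.0012443237974799418
units after-turn axes [-0.003 -0.007  0.614]
```

```bash
python3 -m inch '[[0,0,0.2,0,0,0,1],[0,0,0.15,0,0,0,1],[0,0,0.1,0,0,0,1],[0,0,0.05,0,0,0,1],[0,0,0.05,0,0,0,1],[0,0,0.03,0,0,0,1],[0,0,0,0,0,0,1],[0,0,0,0,0,0,1]]'
python3 - <<'E'
from m import *
plan(0.4878,-0.0408,0.065,45)
E
```

```text
clock: 47.45
eef_pos: [0.4877, -0.0408, 0.0656]
tool_rot: [0.924, 0.383, 0.0, 0.0]
ft_force: [-0.9, 0.6, -2.7]
grip_width: 0.0548
tcp [ 0.4877 -0.0408  0.0656] yaw 45.0 tilt [ 0.01 -0.  ] w 0.0548 F [-0.9  0.6 -2.7] t 47.45 q [-0.08  0.36 -0.29  0.92 -0.    0.7 ]
units now-axes [0.002 0.003 0.024]
turn total units wz -0.0 rows>= 0.00041902799427588817
units after-turn axes [0.002 0.003 0.024]
```

Almost down; one more small step, then release and rise.

```bash
python3 -m inch '[[0,0,0.03,0,0,0,1],[0,0,0.02,0,0,0,1],[0,0,0,0,0,0,1],[0,0,0,0,0,0,1],[0,0,0,0,0,0,0],[0,0,0,0,0,0,-0.5],[0,0,0,0,0,0,-1],[0,0,0,0,0,0,-1]]' && python3 -m inch '[[0,0,0,0,0,0,-1],[0,0,0,0,0,0,-1],[0,0,-0.3,0,0,0,-1],[0,0,-1,0,0,0,-1],[0,0,-1,0,0,0,-1],[0,0,-1,0,0,0,-1],[0,0,-1,0,0,0,-1],[0,0,-1,0,0,0,-1]]' && python3 -m inch '[[0,0,-1,0,0,0,-1],[0,0,-1,0,0,0,-1],[0,0,0,0,0,0,-1],[0,0,0,0,0,0,-1],[0,0,0,0,0,0,-1],[0,0,0,0,0,0,-1],[0,0,0,0,0,0,-1],[0,0,0,0,0,0,-1]]'
python3 - <<'E'
from m import *
plan(0.5095,0.1407,0.084,45)
snap('wrist','w16');z=load('w16');P=world(z)
for k,g,h in [('reag',(.4875,-.04),.114),('amber',(.51,.14),.148)]:
        print(k,cap(z,P,g,h))
E
```

```text
clock: 48.25
eef_pos: [0.4879, -0.0407, 0.0643]
tool_rot: [0.924, 0.383, 0.0, 0.0]
ft_force: [0.1, 0.0, -0.5]
grip_width: 0.0853
clock: 49.05
eef_pos: [0.4876, -0.0407, 0.1985]
tool_rot: [0.924, 0.383, 0.0, 0.0]
ft_force: [0.1, 0.2, 0.1]
grip_width: 0.0853
clock: 49.85
eef_pos: [0.4873, -0.0407, 0.2462]
tool_rot: [0.924, 0.383, -0.001, -0.0]
ft_force: [-0.2, -0.4, -1.1]
grip_width: 0.0856
tcp [ 0.4873 -0.0407  0.2462] yaw 45.0 tilt [-0.08  0.01] w 0.0856 F [-0.2 -0.4 -1.1] t 49.85 q [-0.08  0.21  0.01  1.37  0.    0.7 ]
units now-axes [ 5.764 -4.497  6.487]
turn total units wz -0.0 rows>= 0.00012380331331490158
units after-turn axes [ 5.758 -4.503  6.487]
reag (1631, array([ 0.4858, -0.0402]), array([ 0.4863, -0.0408]), 0.0225, 0.114)
amber (1356, array([0.5081, 0.1392]), array([0.5091, 0.1409]), 0.0209, 0.148)
```

View pics/w16.png

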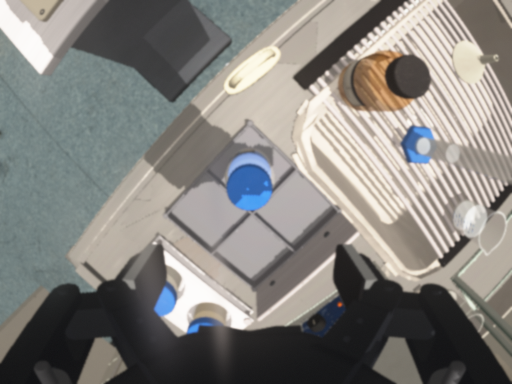

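The reagent bottle is back in the front-left compartment, cap (249,187), top at 114 mm. The amber bottle at (0.509,0.141) is next.

```bash
python3 -m inch '[[0.4,-0.3,0,0,0,0,-1],[0.9,-0.7,0,0,0,0,-1],[1,-0.8,0,0,0,0,-1],[1,-0.8,0,0,0,0,-1],[1,-0.8,0,0,0,0,-1],[0.9,-0.7,0,0,0,0,-1],[0.5,-0.4,0,0,0,0,-1],[0,0,0,0,0,0,-1]]' && python3 -m inch '[[0,0,0,0,0,0,-1],[0,0,0,0,0,0,-1],[0,0,0,0,0,0,-1],[0,0,0,0,0,0,-1],[0,0,0,0,0,0,-1],[0,0,0,0,0,0,-1],[0,0,0,0,0,0,-1],[0,0,0,0,0,0,-1]]'
python3 - <<'E'
from m import *
plan(0.5095,0.1407,0.084,45)
E
```

```text
clock: 50.7
eef_pos: [0.5088, 0.1418, 0.2465]
tool_rot: [0.923, 0.384, -0.0, -0.0]
ft_force: [-0.7, 0.0, 0.0]
grip_width: 0.086
clock: 51.5
eef_pos: [0.5089, 0.1395, 0.2468]
tool_rot: [0.924, 0.383, 0.0, 0.0]
ft_force: [-0.8, -0.1, 0.2]
grip_width: 0.0855
tcp [0.5089 0.1395 0.2468] yaw 44.99 tilt [0.01 0.  ] w 0.0855 F [-0.8 -0.1  0.2] t 51.5 q [ 0.27  0.29  0.11  1.39 -0.    1.05]
units now-axes [ 0.05  -0.017  6.513]
turn total units wz -0.0 rows>= 0.0010409638732279004
units after-turn axes [ 0.05  -0.017  6.513]
```

```bash
python3 -m inch '[[0.05,0,1,0,0,0,-1],[0,0,1,0,0,0,-1],[0,0,1,0,0,0,-1],[0,0,1,0,0,0,-1],[0,0,1,0,0,0,-1],[0,0,1,0,0,0,-1],[0,0,0.5,0,0,0,-1],[0,0,0,0,0,0,-1]]' && python3 -m inch '[[0,0,0,0,0,0,-1],[0,0,0,0,0,0,1],[0,0,0,0,0,0,1],[0,0,0,0,0,0,1],[0,0,0,0,0,0,1],[0,0,0,0,0,0,1],[0,0,0,0,0,0,1],[0,0,0,0,0,0,1]]' && python3 -m inch '[[0,0,0,0,0,0,1],[0,0,-0.3,0,0,0,1],[0,0,-0.7,0,0,0,1],[0,0,-1,0,0,0,1],[0,0,-1,0,0,0,1],[0,0,-1,0,0,0,1],[0,0,-1,0,0,0,1],[0,0,-1,0,0,0,1]]'
python3 - <<'E'
from m import *
plan(0.4892,-0.121,0.083,45)
snap('wrist','w17')
E
```

```text
clock: 52.3
eef_pos: [0.5082, 0.1401, 0.0825]
tool_rot: [0.924, 0.383, -0.002, -0.0]
ft_force: [0.0, 0.4, 0.3]
grip_width: 0.0853
clock: 53.1
eef_pos: [0.5109, 0.1406, 0.0862]
tool_rot: [0.924, 0.383, 0.002, 0.0]
ft_force: [-1.5, -1.4, 5.6]
grip_width: 0.065
clock: 53.9
eef_pos: [0.509, 0.1403, 0.2349]
tool_rot: [0.924, 0.383, -0.001, -0.0]
ft_force: [0.1, -0.5, -4.6]
grip_width: 0.0647
tcp [0.509  0.1403 0.2349] yaw 45.0 tilt [-0.1  -0.02] w 0.0647 F [ 0.1 -0.5 -4.6] t 53.9 q [0.27 0.3  0.09 1.37 0.   1.05]
units now-axes [-7.942  6.838  6.079]
turn total units wz 0.0 rows>= 0.0003665211021627606
units after-turn axes [-7.951  6.833  6.075]
```

View pics/w17.png

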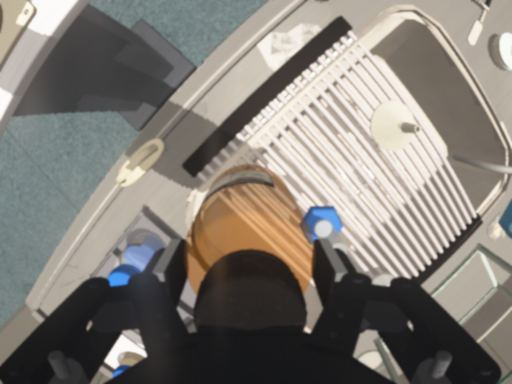

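The amber bottle is gripped (65 mm) with its base at about 159 mm, clear of the reagent cap. I'm carrying it back to the front-right compartment.

```bash
python3 -m inch '[[-0.4,0.3,0,0,0,0,1],[-0.8,0.7,0,0,0,0,1],[-0.9,0.8,0,0,0,0,1],[-0.9,0.8,0,0,0,0,1],[-0.9,0.8,0,0,0,0,1],[-0.9,0.8,0,0,0,0,1],[-0.9,0.8,0,0,0,0,1],[-0.9,0.7,0,0,0,0,1]]' && python3 -m inch '[[-0.8,0.6,0,0,0,0,1],[-0.4,0.4,0,0,0,0,1],[-0.15,0.15,0,0,0,0,1],[0,0,0,0,0,0,1],[0,0,0,0,0,0,1],[0,0,0,0,0,0,1],[0,0,0,0,0,0,1],[0,0,0,0,0,0,1]]'
python3 - <<'E'
from m import *
plan(0.4892,-0.121,0.0822,45)
snap('wrist','w18')
E
```

```text
clock: 54.75
eef_pos: [0.492, -0.0788, 0.2319]
tool_rot: [0.924, 0.382, -0.002, -0.001]
ft_force: [0.7, 0.5, -3.3]
grip_width: 0.0651
clock: 55.55
eef_pos: [0.4904, -0.1205, 0.2344]
tool_rot: [0.924, 0.383, 0.0, 0.0]
ft_force: [0.0, -0.4, -3.9]
grip_width: 0.0652
tcp [ 0.4904 -0.1205  0.2344] yaw 45.07 tilt [0.01 0.  ] w 0.0652 F [ 0.  -0.4 -3.9] t 55.55 q [-0.24  0.25  0.02  1.35  0.    0.54]
units now-axes [-0.05  -0.022  6.087]
turn total units wz 0.0004 rows>= 0.007689463754879009
units after-turn axes [-0.049 -0.021  6.087]
```

View pics/w18.png

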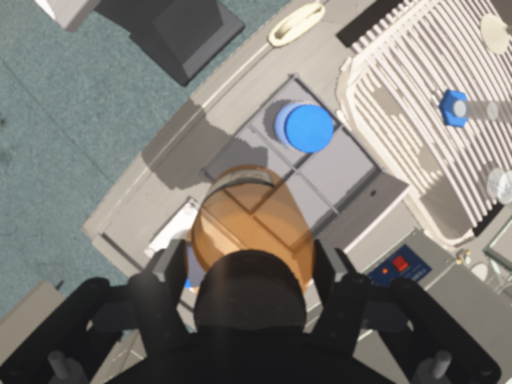

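It hangs over its compartment, 1 mm off. I'm lowering to just above the walls and then on to the floor.

```bash
python3 -m inch '[[-0.04,-0.02,0.5,0,0,0,1],[0,0,1,0,0,0,1],[0,0,1,0,0,0,1],[0,0,1,0,0,0,1],[0,0,0.8,0,0,0,1],[0,0,0.5,0,0,0,1],[0,0,0.2,0,0,0,1],[0,0,0,0,0,0,1]]' && python3 -m inch '[[0,0,0.2,0,0,0,1],[0,0,0.2,0,0,0,1],[0,0,0.1,0,0,0,1],[0,0,0.1,0,0,0,1],[0,0,0,0,0,0,1],[0,0,0,0,0,0,1],[0,0,0,0,0,0,1],[0,0,0,0,0,0,1]]'
python3 - <<'E'
from m import *
plan(0.4892,-0.121,0.0822,45)
E
```

```text
clock: 56.4
eef_pos: [0.4889, -0.1213, 0.1088]
tool_rot: [0.924, 0.383, -0.001, -0.0]
ft_force: [-0.4, -0.2, -3.8]
grip_width: 0.0651
clock: 57.2
eef_pos: [0.4894, -0.1216, 0.0945]
tool_rot: [0.924, 0.383, 0.0, 0.0]
ft_force: [-0.6, -0.3, -4.4]
grip_width: 0.0653
tcp [ 0.4894 -0.1216  0.0945] yaw 45.0 tilt [ 0.02 -0.01] w 0.0653 F [-0.6 -0.3 -4.4] t 57.2 q [-0.24  0.35 -0.22  1.   -0.    0.54]
units now-axes [ 0.012 -0.022  0.492]
turn total units wz -0.0 rows>= 0.0005490273325427277
units after-turn axes [ 0.012 -0.022  0.492]
```

```bash
python3 -m inch '[[0,0,0.2,0,0,0,1],[0,0,0.1,0,0,0,1],[0,0,0.08,0,0,0,1],[0,0,0.05,0,0,0,1],[0,0,0.03,0,0,0,1],[0,0,0.03,0,0,0,1],[0,0,0,0,0,0,1],[0,0,0,0,0,0,1]]'
python3 - <<'E'
from m import *
plan(0.4892,-0.121,0.0822,45)
E
```

```text
clock: 58.0
eef_pos: [0.4893, -0.1216, 0.0823]
tool_rot: [0.924, 0.383, 0.0, 0.0]
ft_force: [-2.1, -0.1, -2.3]
grip_width: 0.0649
tcp [ 0.4893 -0.1216  0.0823] yaw 45.0 tilt [ 0.01 -0.01] w 0.0649 F [-2.1 -0.1 -2.3] t 58.0 q [-0.24  0.37 -0.23  0.97 -0.    0.54]
units now-axes [ 0.015 -0.018  0.004]
turn total units wz -0.0 rows>= 0.00047960923125318564
units after-turn axes [ 0.015 -0.018  0.004]
```

The bottle is touching down. I'm releasing, rising, and going for the cylinder.

```bash
python3 -m inch '[[0,0,0.02,0,0,0,1],[0,0,0.02,0,0,0,1],[0,0,0,0,0,0,1],[0,0,0,0,0,0,0],[0,0,0,0,0,0,-0.5],[0,0,0,0,0,0,-1],[0,0,0,0,0,0,-1],[0,0,0,0,0,0,-1]]' && python3 -m inch '[[0,0,0,0,0,0,-1],[0,0,-0.3,0,0,0,-1],[0,0,-1,0,0,0,-1],[0,0,-1,0,0,0,-1],[0,0,-1,0,0,0,-1],[0,0,-1,0,0,0,-1],[0,0,-1,0,0,0,-1],[0,0,-1,0,0,0,-1]]' && python3 -m inch '[[0,0,-1,0,0,0,-1],[0,0,-1,0,0,0,-1],[0,0,0,0,0,0,-1],[0,0,0,0,0,0,-1],[0,0,0,0,0,0,-1],[0,0,0,0,0,0,-1],[0,0,0,0,0,0,-1],[0,0,0,0,0,0,-1]]'
python3 - <<'E'
from m import *
plan(0.629,0.1552,0.144,45)
snap('wrist','w19');z=load('w19');P=world(z)
for k,g,h in [('reag',(.4875,-.04),.114),('amber',(.489,-.121),.144),('tube',(.629,.1552),.207)]:
        print(k,cap(z,P,g,h))
z=load('top0')
E
```

```text
clock: 58.8
eef_pos: [0.4897, -0.1216, 0.0812]
tool_rot: [0.924, 0.383, 0.0, 0.0]
ft_force: [0.8, 0.8, 0.0]
grip_width: 0.0855
clock: 59.6
eef_pos: [0.4891, -0.1215, 0.2402]
tool_rot: [0.924, 0.383, 0.0, 0.0]
ft_force: [0.6, -0.6, -1.2]
grip_width: 0.0855
clock: 60.4
eef_pos: [0.489, -0.1215, 0.2879]
tool_rot: [0.924, 0.383, -0.001, -0.0]
ft_force: [-0.7, -0.3, -0.6]
grip_width: 0.0852
tcp [ 0.489  -0.1215  0.2879] yaw 45.0 tilt [-0.07  0.02] w 0.0852 F [-0.7 -0.3 -0.6] t 60.4 q [-0.24  0.23  0.14  1.48 -0.    0.54]
units now-axes [11.79  -3.858  5.754]
turn total units wz -0.0 rows>= 0.00040015575569505674
units after-turn axes [11.786 -3.864  5.757]
reag (1306, array([ 0.4859, -0.0414]), array([ 0.4866, -0.0412]), 0.0226, 0.114)
amber (1252, array([ 0.4871, -0.1204]), array([ 0.4876, -0.1208]), 0.0205, 0.1441)
tube None
```

View pics/w19.png

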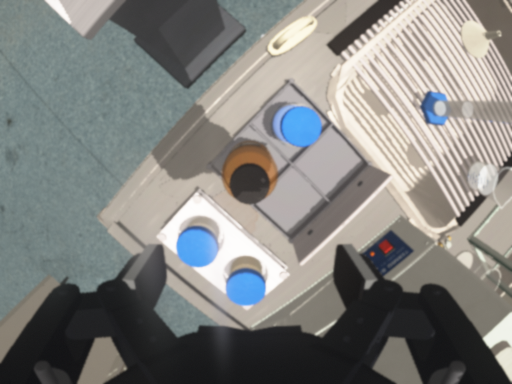

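Both bottles are back in their compartments: reagent (298,125) and amber (250,175). Both jars are in the holder. The cylinder is next.

```bash
python3 -m inch '[[0.6,-0.2,0,0,0,0,-1],[1,-0.33,0,0,0,0,-1],[1,-0.33,0,0,0,0,-1],[1,-0.33,0,0,0,0,-1],[1,-0.33,0,0,0,0,-1],[1,-0.33,0,0,0,0,-1],[1,-0.33,0,0,0,0,-1],[1,-0.33,0,0,0,0,-1]]' && python3 -m inch '[[1,-0.33,0,0,0,0,-1],[1,-0.33,0,0,0,0,-1],[1,-0.33,0,0,0,0,-1],[0.8,-0.3,0,0,0,0,-1],[0.4,-0.1,0,0,0,0,-1],[0,0,0,0,0,0,-1],[0,0,0,0,0,0,-1],[0,0,0,0,0,0,-1]]'
python3 - <<'E'
from m import *
plan(0.629,0.1552,0.1445,45)
snap('wrist','w20');z=load('w20');P=world(z)
for k,g,h in [('tube',(.629,.1552),.207),('foot',(.629,.1552),.022)]:
        print(k,cap(z,P,g,h))
E
```

```text
clock: 61.25
eef_pos: [0.5796, 0.0582, 0.2883]
tool_rot: [0.924, 0.383, -0.0, -0.0]
ft_force: [-0.4, 0.4, -0.1]
grip_width: 0.0855
clock: 62.05
eef_pos: [0.6287, 0.1549, 0.2888]
tool_rot: [0.924, 0.382, -0.0, 0.0]
ft_force: [-0.4, 0.3, -0.7]
grip_width: 0.0854
tcp [0.6287 0.1549 0.2888] yaw 44.92 tilt [-0.   -0.02] w 0.0854 F [-0.4  0.3 -0.7] t 62.05 q [ 0.24  0.55  0.61  1.63 -0.    1.03]
units now-axes [ 2.100e-02 -1.000e-03  5.773e+00]
turn total units wz -0.0004 rows>= 0.008827687888960628
units after-turn axes [0.019 0.    5.773]
tube (531, array([0.628, 0.156]), array([0.6274, 0.1565]), 0.0153, 0.2069)
foot (642, array([0.6214, 0.1625]), array([0.6257, 0.1574]), 0.0291, 0.0217)
```

View pics/w20.png

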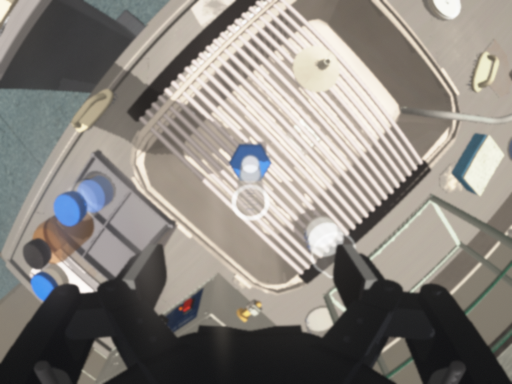

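The tube rim at (251,202) is centred, and the beaker at (325,235) is far enough away. I'm going down.

```bash
python3 -m inch '[[0,-0.04,1,0,0,0,-1],[0,0,1,0,0,0,-1],[0,0,1,0,0,0,-1],[0,0,1,0,0,0,-1],[0,0,1,0,0,0,-1],[0,0,0.5,0,0,0,-1],[0,0,0.25,0,0,0,-1],[0,0,0,0,0,0,-1]]' && python3 -m inch '[[0,0,0,0,0,0,-1],[0,0,0,0,0,0,1],[0,0,0,0,0,0,1],[0,0,0,0,0,0,1],[0,0,0,0,0,0,1],[0,0,0,0,0,0,1],[0,0,0,0,0,0,1],[0,0,0,0,0,0,1]]' && python3 -m inch '[[0,0,0,0,0,0,1],[0,0,0,0,0,0,1],[0,0,0,0,0,0,1],[0,0,-0.3,0,0,0,1],[0,0,-0.6,0,0,0,1],[0,0,-0.8,0,0,0,1],[0,0,-0.8,0,0,0,1],[0,0,-0.3,0,0,0,1]]'
python3 - <<'E'
from m import *
plan(0.570,-0.0373,0.1425,45)
snap('wrist','w21')
E
```

```text
clock: 62.9
eef_pos: [0.628, 0.1563, 0.1447]
tool_rot: [0.924, 0.382, -0.0, -0.0]
ft_force: [0.4, -0.4, 1.8]
grip_width: 0.0854
clock: 63.7
eef_pos: [0.6284, 0.1568, 0.1454]
tool_rot: [0.924, 0.383, 0.0, 0.0]
ft_force: [-0.5, -1.5, 3.8]
grip_width: 0.0278
clock: 64.5
eef_pos: [0.629, 0.157, 0.2167]
tool_rot: [0.924, 0.383, 0.001, 0.0]
ft_force: [-0.2, 0.0, -0.8]
grip_width: 0.028
tcp [0.629  0.157  0.2167] yaw 45.0 tilt [0.15 0.05] w 0.028 F [-0.2  0.  -0.8] t 64.5 q [0.24 0.55 0.43 1.45 0.   1.03]
units now-axes [-7.171  3.823  2.954]
turn total units wz -0.0 rows>= 0.00025756576461099964
units after-turn axes [-7.164  3.826  2.967]
```

View pics/w21.png

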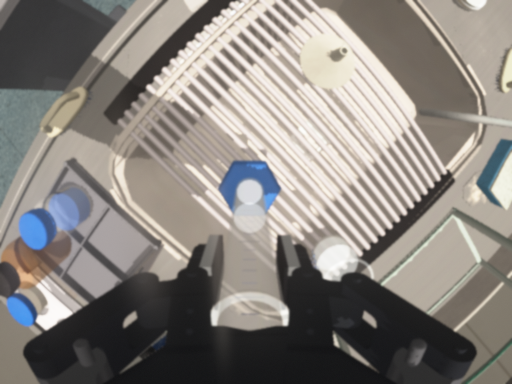

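Cylinder held. I'm lifting it another 25 mm so the foot clears the 91 mm guard on the way.

```bash
python3 -m inch '[[0,0,-0.6,0,0,0,1],[-0.2,0.1,-0.4,0,0,0,1],[-0.6,0.3,0,0,0,0,1],[-0.8,0.43,0,0,0,0,1],[-0.8,0.43,0,0,0,0,1],[-0.8,0.43,0,0,0,0,1],[-0.8,0.43,0,0,0,0,1],[-0.8,0.43,0,0,0,0,1]]' && python3 -m inch '[[-0.8,0.43,0,0,0,0,1],[-0.8,0.43,0,0,0,0,1],[-0.5,0.3,0,0,0,0,1],[-0.2,0.1,0,0,0,0,1],[0,0,0,0,0,0,1],[0,0,0,0,0,0,1],[0,0,0,0,0,0,1],[0,0,0,0,0,0,1]]'
python3 - <<'E'
from m import *
plan(0.5705,-0.0373,0.1414,45)
snap('wrist','w22')
E
```

```text
clock: 65.35
eef_pos: [0.5876, 0.0256, 0.2391]
tool_rot: [0.924, 0.383, -0.001, -0.0]
ft_force: [0.6, -0.6, -0.5]
grip_width: 0.0277
clock: 66.15
eef_pos: [0.5702, -0.0353, 0.2397]
tool_rot: [0.924, 0.383, 0.0, -0.0]
ft_force: [-0.2, 0.4, -0.3]
grip_width: 0.028
tcp [ 0.5702 -0.0353  0.2397] yaw 45.07 tilt [-0.    0.01] w 0.028 F [-0.2  0.4 -0.3] t 66.15 q [-0.06  0.38  0.22  1.41  0.    0.72]
units now-axes [-0.049  0.064  3.931]
turn total units wz 0.0004 rows>= 0.008028522541004758
units after-turn axes [-0.048  0.063  3.931]
```

View pics/w22.png

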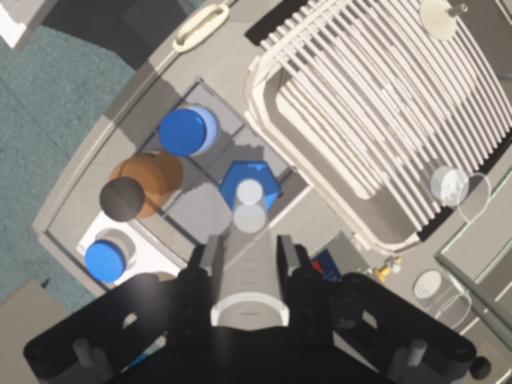

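The foot at (250,185) hangs over the back-left compartment. Lowering now.

```bash
python3 -m inch '[[-0.05,0.06,0.4,0,0,0,1],[0,0,0.8,0,0,0,1],[0,0,0.8,0,0,0,1],[0,0,0.6,0,0,0,1],[0,0,0.4,0,0,0,1],[0,0,0.2,0,0,0,1],[0,0,0,0,0,0,1],[0,0,0,0,0,0,1]]' && python3 -m inch '[[0,0,0.15,0,0,0,1],[0,0,0.15,0,0,0,1],[0,0,0.1,0,0,0,1],[0,0,0,0,0,0,1],[0,0,0,0,0,0,1],[0,0,0,0,0,0,1],[0,0,0,0,0,0,1],[0,0,0,0,0,0,1]]'
python3 - <<'E'
from m import *
plan(0.5705,-0.0373,0.1414,45)
E
```

```text
clock: 67.0
eef_pos: [0.5706, -0.0382, 0.1604]
tool_rot: [0.924, 0.383, 0.0, 0.0]
ft_force: [0.6, 0.5, -1.3]
grip_width: 0.028
clock: 67.8
eef_pos: [0.5703, -0.0381, 0.15]
tool_rot: [0.924, 0.383, 0.0, 0.0]
ft_force: [0.4, 1.0, -0.7]
grip_width: 0.0282
tcp [ 0.5703 -0.0381  0.15  ] yaw 45.0 tilt [ 0.02 -0.  ] w 0.0282 F [ 0.4  1.  -0.7] t 67.8 q [-0.07  0.43  0.05  1.2   0.    0.72]
units now-axes [ 0.029 -0.017  0.342]
turn total units wz -0.0 rows>= 0.00043494192776825376
units after-turn axes [ 0.029 -0.017  0.342]
```

```bash
python3 -m inch '[[0,0,0.1,0,0,0,1],[0,0,0.1,0,0,0,1],[0,0,0.07,0,0,0,1],[0,0,0.04,0,0,0,1],[0,0,0.03,0,0,0,1],[0,0,0.02,0,0,0,1],[0,0,0,0,0,0,1],[0,0,0,0,0,0,1]]'
python3 - <<'E'
from m import *
plan(0.5705,-0.0373,0.1414,45)
E
```

```text
clock: 68.6
eef_pos: [0.5703, -0.0382, 0.1415]
tool_rot: [0.924, 0.383, 0.0, 0.0]
ft_force: [-2.5, 0.2, 4.5]
grip_width: 0.0282
tcp [ 0.5703 -0.0382  0.1415] yaw 44.99 tilt [ 0.04 -0.01] w 0.0282 F [-2.5  0.2  4.5] t 68.6 q [-0.07  0.43  0.04  1.18 -0.    0.72]
units now-axes [ 0.032 -0.017  0.002]
turn total units wz -0.0 rows>= 0.000647012112084306
units after-turn axes [ 0.032 -0.017  0.002]
```

The cylinder is down (4.5 N). I'm releasing, rising high, and inspecting.

```bash
python3 -m inch '[[0,0,0,0,0,0,0.3],[0,0,0,0,0,0,0.1],[0,0,0,0,0,0,-0.2],[0,0,0,0,0,0,-0.5],[0,0,0,0,0,0,-1],[0,0,0,0,0,0,-1],[0,0,0,0,0,0,-1],[0,0,0,0,0,0,-1]]' && python3 -m inch '[[0,0,-0.3,0,0,0,-1],[0,0,-0.8,0,0,0,-1],[0,0,-1,0,0,0,-1],[0,0,-1,0,0,0,-1],[0,0,-1,0,0,0,-1],[0,0,-1,0,0,0,-1],[0,0,-1,0,0,0,-1],[0,0,-0.5,0,0,0,-1]]' && python3 -m inch '[[-0.5,-1,0,0,0,0,-1],[-0.5,-1,0,0,0,0,-1],[-0.5,-1,0,0,0,0,-1],[-0.5,-1,0,0,0,0,-1],[-0.5,-1,0,0,0,0,-1],[-0.5,-1,0,0,0,0,-1],[0,0,0,0,0,0,-1],[0,0,0,0,0,0,-1]]'
python3 - <<'E'
from m import *
plan(0.57,-0.037,0.3,45)
for n in('wrist','top','side'): snap(n,n+'F')
for n in('topF','wristF'):
    z=load(n);P=world(z);print(n)
    for k,g,h in [('jar_a',(.511,-.2465),.073),('reag',(.487,-.04),.114),('amber',(.489,-.12),.144),('jar_c',(.6,-.25),.073),('funnel_low',(.6,.308),.02),('foot',(.57,-.04),.018),('tubetop',(.57,-.04),.203)]:
        print(k,cap(z,P,g,h))
a=load('topF')['im'][140:250,110:370]; cv2.imwrite('pics/topFc.png',cv2.resize(a,None,fx=3,fy=3,interpolation=cv2.INTER_CUBIC))
a=load('sideF')['im'][110:370,40:350]; cv2.imwrite('pics/sideFc.png',cv2.resize(a,None,fx=2.3,fy=2.3,interpolation=cv2.INTER_CUBIC))
E
```

```text
clock: 69.4
eef_pos: [0.5702, -0.0381, 0.1408]
tool_rot: [0.924, 0.383, 0.0, -0.0]
ft_force: [0.5, 0.4, 0.7]
grip_width: 0.085
clock: 70.2
eef_pos: [0.571, -0.0381, 0.3093]
tool_rot: [0.924, 0.383, 0.002, 0.001]
ft_force: [-0.4, -0.5, -0.3]
grip_width: 0.0854
clock: 71.0
eef_pos: [0.4113, 0.015, 0.3068]
tool_rot: [0.924, 0.383, 0.001, 0.001]
ft_force: [0.3, -0.3, 1.2]
grip_width: 0.0851
tcp [0.4113 0.015  0.3068] yaw 45.03 tilt [ 0.14 -0.  ] w 0.0851 F [ 0.3 -0.3  1.2] t 71.0 q [ 0.04  0.04 -0.04  1.49 -0.    0.82]
units now-axes [3.015 5.962 0.289]
turn total units wz 0.0001 rows>= 0.002914359235278854
units after-turn axes [3.018 5.962 0.273]
topF
jar_a (322, array([ 0.5119, -0.2468]), array([ 0.5116, -0.2475]), 0.0296, 0.0727)
reag None
amber (178, array([ 0.4881, -0.1218]), array([ 0.4881, -0.1224]), 0.02, 0.1438)
jar_c (311, array([ 0.604 , -0.2454]), array([ 0.6045, -0.2455]), 0.0296, 0.0728)
funnel_low (154, array([0.5935, 0.3116]), array([0.5945, 0.3155]), 0.0354, 0.02)
foot (146, array([ 0.5639, -0.0379]), array([ 0.5699, -0.0393]), 0.0285, 0.0174)
tubetop (44, array([ 0.5714, -0.0396]), array([ 0.571, -0.04 ]), 0.0151, 0.2022)
wristF
jar_a (697, array([ 0.5088, -0.2413]), array([ 0.5102, -0.2447]), 0.0295, 0.0728)
reag (916, array([ 0.4851, -0.0398]), array([ 0.4864, -0.0405]), 0.0224, 0.114)
amber (717, array([ 0.4862, -0.1189]), array([ 0.4875, -0.1209]), 0.0209, 0.144)
jar_c None
funnel_low (392, array([0.5867, 0.3058]), array([0.5963, 0.3155]), 0.0336, 0.0199)
foot (503, array([ 0.5611, -0.0349]), array([ 0.5681, -0.0378]), 0.0285, 0.0177)
tubetop (195, array([ 0.5674, -0.0358]), array([ 0.5688, -0.0383]), 0.0151, 0.2026)
```

View pics/topFc.png

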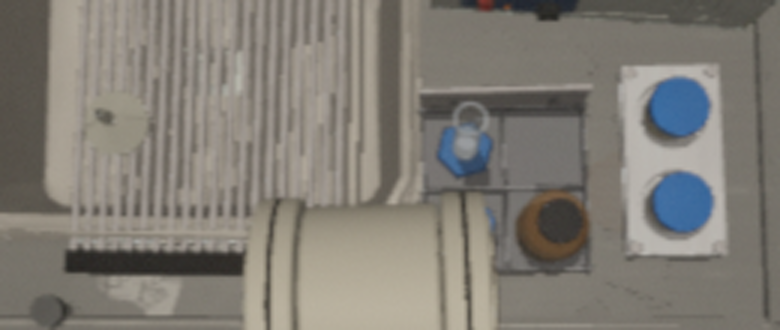

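View pics/sideFc.png

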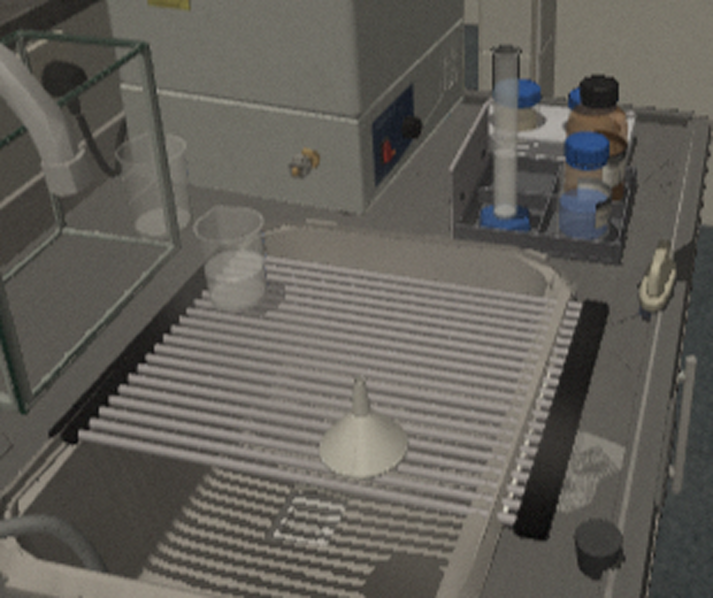

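The top view shows the cylinder back-left at (467,145), the amber bottle front-right at (553,225), and both jars in the holder at (680,105) and (682,202). The arm hides the reagent bottle there. The side view shows it at (587,190), upright, with the drying rack cleared to funnel and beaker. I'm handing in.

Run:
```python
from workcell import bot
print(bot.job_done()); print(bot.get_obs()['clock'])
```

```text
the job is handed in; nothing more can be done
None
the job is handed in; nothing more can be done
```

The sample jar is in the free hole of the jar holder, and the cylinder, amber bottle and reagent bottle are back in the compartments they came from. I handed the job in at about 71 s.

I stood the cylinder, then the amber bottle, then the reagent bottle on the drying rack. Next I moved the jar, then put back the reagent bottle, the amber bottle and the cylinder.

**Last checks:**
- **Jar:** its lid top is at 73 mm, the same as the jar next to it, and it is centred in the hole to within about 2 mm.
- **Bottles and cylinder:** all three stand at their starting heights (114, 144 and 203 mm), within about 3 mm of their starting positions. They look upright in the last pictures.
- **Left alone:** the other jar measured within about 1 mm of where it started. The funnel's fit shifted by up to 3 mm between pictures, which is within the scatter of that measurement, and nothing touched it.
- **Forces:** the wrist force never read above about 7 N at the end of a move.

**Partial views:** in the final top picture the arm hid the reagent bottle, so I checked it from the wrist camera and the side picture. In the final wrist picture the other jar could not be fitted, so I checked it from the top camera. The top and wrist views differed by 1–3 mm, close to the stated calibration error.

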